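# Wedge-lock a brake pad in the dressing clamp

## Robot

A 6-joint arm with a two-finger parallel gripper is mounted at the origin on a cart in front of the work surface, level with it; the furniture and walls round the work are solid. World frame = base frame: x ahead of the robot, y to its left, z up, the work surface at z = 0. Lengths are in mm, angles in rad, forces in N, time in s.
With the tool pointing down it reaches from about 350 to 850 mm from the base axis. Payload 8.1 kg.
Tool frame: the origin (TCP) lies at the very end of the fingers, on their centre line; the grasp point (between the pads) lies 19 mm behind it; x points along the fingers, z is the direction in which the jaws open and shut, and the axes are right-handed (so a half turn about x gives the same grasp; the last joint's range is limited). The gripper opens to 85 mm and grips with 20 to 120 N. Pads are 22 mm wide; open, the fingers measure 114 mm over their backs; the gripper's body (76 mm by 85 mm) begins 54 mm behind the grasp point. The pads swing forward as they close: fully open they stand 13 mm farther back than shut.
Start: joints at [-0.085, 0.13, 1.488, -0, 1.523, -0.085], TCP at [600.004, 0.022, 231.292] pointing down, gripper open.
Joint ranges: [-2.96, 2.96], [-0.89, 2.26], [0.02, 2.5], [-1.34, 4.48], [0, 2.73], [-2.66, 2.66]. Speed limits (rad/s): [2.39, 2.39, 2.79, 3.14, 3.14, 3.14].

## Interface

Orientations are given as a unit quaternion [x, y, z, w].
In Python, from workcell import env gives the robot as it stands.
- The arm moves only by the tool jog_arm, never from a script. Its argument "motion" is a list of rows, each an object of numbers: "fingers": the opening, from 0 (shut) to 1 (fully open); "x", "y", "z": the shift along the tool's x, y, z in cm; "rx", "ry", "rz": the turn, a rotation vector about the tool's x, y, z in rad. A call has 1 to 5 rows; each row shifts and turns the commanded pose from where the row before left it, along the tool's axes as they then stand; what a row does not reach is not made up. A row lasts 1/8 s, in which the tool goes at most 62.5 mm and 10.7 degrees, less where a joint would pass 70% of its speed; a pose out of reach is approached as far as the arm can. A call is refused whole if a number of a shift passes 6.25 or a number of a turn 0.188, either way. A call with a gripper value outside its range is refused whole. The fingers move at their own pace and stop on an object; "force" is the grip in N (left out, the last holds). Time passes only in rows, so rows that do not move let the fingers close. It gives the time, the measured TCP pose, the force and the opening at its end, in the units of the state.
- env.sense(): the state, without advancing time (a new reading comes with each control period).
- env.snapshot(name): name is "scene" or "side" or "wrist"; returns a dict with "pixels" (480x640x3 uint8, blue, green, red), "depth" (480x640 float32, mm along the optical axis (not along the pixel's ray), 0 where there is no reading), "vertical_fov" (degrees; the focal length in pixels is half the picture's height over the tangent of half this angle, whatever the lens; pixels are square), "cx", "cy" (the principal point, pixels), "D" ([k1, k2, p1, p2, k3] as OpenCV has them; the pictures are not rectified), "rvec" (rotation vector, rad) and "tvec" (3), from world to camera coordinates, as OpenCV has them. Camera axes: x right, y down, z forward; pixel columns grow to the right and rows downward; lengths in mm; the calibration is good to about 2 mm. A picture is of the moment at which its call begins.
- env.hand_in(): hands the job in, once; it reports no verdict.
Trained networks look in a picture, given as the dict that the camera call returned (one of the last four; its "shot" number tells which), for a name from the list of things; names that differ only in an ending like _2 or _b are one class to them, and where a whole thing is asked for, a point or a joint stands for the part that bears it (a point fixed in the world has none). Each returns a list of dicts, best first, with "confidence" (0 to 1); they miss things now and then, are a little off and sometimes report something else, mostly with a low value. They report only what shows in the picture. A call takes as long as a camera call. They do not tell look-alikes from the thing itself.
- env.look_for(label, picture): "centre" ([x, y, z] in mm, in the coordinates of the camera as it stood for that picture, good to about 4 mm: the middle of the surface that is visible of it).
The state is a dict: "time": time; "qpos": joint angles; "joint_vel": joint speeds; "joint_efforts": joint torques, N m; "tool_pos": TCP position; "tool_rot": TCP orientation; "wrist_force": force on the tool from outside, world axes, zero at the start; "moment": the same for the moment, N m; "grip_width": finger opening in mm.
Only numpy, scipy, OpenCV 4.12 (cv2) and the standard library are available. Lean on these libraries where they do the work, as an engineer would, in place of code of your own. Each camera call takes 0.05 s, during which the arm holds its last target.

## Task

Clamp the loose brake pad in the steel clamp under the dust hood: lay it flat, friction side up, on the bed between the two stop pins and the sliding bar, centred and lengthwise along the pin row. Slide the bar up against the pad so that the pad sits on both pins, then push the thumb wedge along its ramp until it jams the bar fast, and let go.

Things in the scene. Friction and masses are not known exactly. Their poses are not given: they have to be found in the camera images.
- clamp: Fixture fixed to the bench: dark steel plate 250 x 280 mm, 12 mm thick, grey dust hood over its far half. Origin on the bench surface; x points from the bed to the hood, y along the row of stop pins, z up. In this frame (mm): bed z 12; two upright stop pins, 12 thick, top z 30, at x -75, y -38 and +38; a ramp wall, top z 29, behind the wedge; nothing is above the bed.
- pad_place (a point): Where the centre (half-way up) of a clamped pad belongs: clamp x -45.5, y 0, z 19.5 mm. Axes as the clamp's; the pad's long side goes along y. With the bar open there is 69 mm between the pins and the bar's noses for the 47 mm wide pad.
- hood_lip (a point): Middle of the hood's front lip, a round edge 8 mm thick along clamp y from -150 to +130 mm, at clamp x 54, z 175. From it the hood rises to z 205 at its back panel, x 144. It overhangs wedge tab and bar grip: lean the tool back about 35 to 45 degrees there, its fingers pointing down and to clamp +x, under the lip. Axes as the clamp's.
- pad_centre (a point): Centre, half-way up, of the loose brake pad: black friction blocks on a steel backing plate. 136 mm long (its y), 47 mm wide (its x), 15 mm high, 0.28 kg; backing plate 5.5 mm thick, underneath. z points up through the friction side. The plate's long edges are parallel, straight for 98 mm; either one may face the pins.
- bar_grip (a point): Point in the upright block of the aluminium sliding bar, 15 mm below its top; block 16 mm (clamp x) by 20 mm (clamp y), from z 30 to z 70 over the bench, at clamp y +30. The bar's two noses (z 13 to 30 mm, clamp y -51 to -31 and 31 to 51; a 62 mm gap between them takes a finger) press the pad; their faces are 40 mm nearer the pins than this point.
- bar (a joint): Travel of the bar in m towards the pins (clamp -x): 0 fully open (nose faces at clamp x 0), about 0.022 when a pad is pinched against the pins, 0.034 end of travel. Stays where it is left; about 2 N moves it. It must be within 5 mm of pinching the pad before the wedge can pass behind its tail.
- wedge_tab (a point): Point in the upright thumb tab of the steel wedge, 19 mm below its top; tab 26 mm (clamp x) by 12 mm (clamp y), from z 28 to z 79 over the bench, at the thick end of the wedge, which is 100 mm long and captive on its ramp, under the hood. Axes as the clamp's.
- wedge (a joint): Travel of the wedge in m along its ramp, in clamp axes along (-0.139, +0.990, 0): 0 fully withdrawn, 0.085 end of travel. About 1.5 N moves it while free. With the bar closed on a pad it meets the bar's tail at about 0.055 and jams; 10 to 20 N of push sets it firmly; it is self-locking and stays when let go.
There are look-alikes about, which are no part of the job. Of the things that look like the part that bears pad_centre, the larger one is meant.

How it is judged (in metres and radians):
On the way, in this order (a step that is already met when the one before it is completed fails the run):
1. the pad lies on the bed between the pins and the open bar (x of pad_centre in the frame of clamp between -0.06 and -0.015 m and y of pad_centre in the frame of clamp between -0.03 and 0.03 m and z of pad_centre in the frame of clamp between 0.014 and 0.026 m and angle between pad_centre's own z axis and vertical below 0.15 rad), for 0.2 s.
2. the bar has been slid up to the pad (value of joint bar above 0.016 m), for 0.2 s.
3. the wedge is driven in behind the bar (value of joint wedge above 0.035 m), for 0.2 s.
At the end, for the whole second after the job is handed in: The pad lies flat on the bed, friction side up, against both pins (within 4 mm across the clamp, 12 mm along it, 0.06 rad square); the wedge is in by more than 35 mm and, let go, still presses on the bar, and the bar on the pad, with more than 4 N (x of pad_centre in the frame of clamp between -0.0495 and -0.0415 m and y of pad_centre in the frame of clamp between -0.012 and 0.012 m and z of pad_centre in the frame of clamp below 0.0235 m and angle between pad_centre's own z axis and vertical below 0.08 rad and angle between the y axis of pad_centre and the y axis of clamp, either way round below 0.06 rad and value of joint wedge above 0.035 m and contact force between wedge and bar above 4 N and contact force between bar and brake_pad above 4 N and linear speed of brake_pad below 0.02 m/s); the robot touches nothing.
It also fails if it takes over 58 s, if anything falls off the work surface, if the arm or the gripper's body presses on something with over 40 N, if the wrist force passes 120 N, or if a joint passes its speed limit or range.

## Working session

There is one attempt and no reset: what is moved stays moved. The work goes in short steps, Python scripts to look and compute and a tool call to move; the robot and the scene stay as the last step left them, time stands still between calls to the robot, and variables do not carry over. Pictures are saved under pics/ and viewed, and the job is handed in when it is done.

Besides the shell and the picture viewer there is one more tool, called as name(argument=value, ...), one argument or row to a line, values as JSON. jog_arm: Moves the arm, as the interface text tells. Its arguments: {"type":"object","properties":{"motion":{"type":"array","items":{"type":"object","properties":{"fingers":{"type":"number"},"x":{"type":"number"},"y":{"type":"number"},"z":{"type":"number"},"rx":{"type":"number"},"ry":{"type":"number"},"rz":{"type":"number"}}}},"force":{"type":"number"}},"required":["motion"]}

```bash
ls -la; mkdir -p pics; cat > h.py <<'E'
import numpy as np, cv2
from scipy.spatial.transform import Rotation as R
from workcell import env
def K(s):
    f=240/np.tan(np.radians(s["vertical_fov"])/2)
    return np.array([[f,0,s["cx"]],[0,f,s["cy"]],[0,0,1.]])
def D(s): return np.array(s["D"],float)
def RT(s):
    return cv2.Rodrigues(np.array(s["rvec"],float))[0], np.array(s["tvec"],float).ravel()
def c2w(s,p):
    r,t=RT(s); return (np.atleast_2d(p)-t)@r
def px2w(s,uv,depth=None,z=None):
    uv=np.atleast_2d(np.array(uv,float))
    n=cv2.undistortPoints(uv.reshape(-1,1,2),K(s),D(s)).reshape(-1,2)
    ray=np.c_[n,np.ones(len(n))]
    r,t=RT(s)
    if z is not None:
        o=-t@r; d=ray@r
        return o+d*((z-o[2])/d[:,2])[:,None]
    if depth is None:
        depth=[]
        for u,v in uv.astype(int):
            w=s["depth"][max(0,v-1):v+2,max(0,u-1):u+2]; w=w[w>0]
            depth.append(np.median(w) if len(w) else np.nan)
        depth=np.array(depth)
    return c2w(s,ray*np.reshape(depth,(-1,1)))
def w2px(s,P):
    return cv2.projectPoints(np.atleast_2d(np.array(P,float)),np.array(s["rvec"],float),np.array(s["tvec"],float),K(s),D(s))[0].reshape(-1,2)
def cloud(s):
    v,u=np.mgrid[0:480,0:640]
    uv=np.c_[u.ravel(),v.ravel()].astype(float)
    P=px2w(s,uv,depth=s["depth"].ravel()).reshape(480,640,3)
    P[s["depth"]<=0]=np.nan
    return P
def st():
    s=env.sense(); 
    m=R.from_quat(s["tool_rot"]).as_matrix()
    print("t",round(s["time"],3),"tcp",np.round(s["tool_pos"],1),"F",np.round(s["wrist_force"],1),"grip",round(float(s["grip_width"]),1)); print("axes x,y,z:",np.round(m.T,3).tolist()); print("q",np.round(s["qpos"],3))
    return s,m
E
cat > a.py <<'E'
from h import *
import pickle
st()
S={}
for n in ["scene","side"]:
    s=env.snapshot(n); S[n]=s
    cv2.imwrite(f"pics/{n}1.png",s["pixels"])
    print(n,s["vertical_fov"],s["cx"],s["cy"],s["D"], "cam at",np.round(-RT(s)[1]@RT(s)[0]))
    for l in ["clamp","pad_centre","bar_grip","wedge_tab","bar","wedge"]:
        try:
            for d in env.look_for(l,s)[:4]: print(n,l,round(d["confidence"],2),np.round(c2w(s,d["centre"])[0]),np.round(w2px(s,c2w(s,d["centre"]))[0]))
        except Exception as e: print(l,e)
pickle.dump(S,open("S1.pkl","wb"))
E
python3 a.py
```

```text
total 12
drwxr-xr-x  3 agent agent 4096 Dec  6 12:58 .
drwxr-xr-x 23 root  root  4096 Dec  6 12:58 ..
drwxr-xr-x  2 agent agent 4096 Dec  6 12:58 pics
t 0.0 tcp [5.995e+02 1.000e-01 2.302e+02] F [ 0.9 -0.2 -0.3] grip 85.2
axes x,y,z: [[-0.002, 0.0, -1.0], [-0.0, 1.0, 0.0], [1.0, 0.0, -0.002]]
q [-0.085  0.131  1.489 -0.     1.523 -0.085]
scene 50.20889995981144 325.01619173188686 228.0707771170435 [-0.13397125  0.          0.          0.          0.        ] cam at [ 807. -708.  798.]
scene clamp 0.55 [ 568. -171.   37.] [295. 350.]
scene clamp 0.17 [490. 260.  14.] [328. 216.]
scene pad_centre 0.89 [623. 338.   6.] [387. 211.]
scene pad_centre 0.87 [491. 257.  15.] [328. 217.]
scene bar_grip 0.69 [ 584. -148.   30.] [307. 346.]
scene wedge_tab 0.66 [ 581. -147.   25.] [306. 347.]
scene bar 0.69 [ 579. -159.   30.] [303. 349.]
side 48.581264600482974 315.2025711467775 249.33633044953203 [-0.13591446  0.          0.          0.          0.        ] cam at [376. 990. 557.]
side clamp 0.77 [ 507. -105.   29.] [333. 256.]
side pad_centre 0.55 [477. 298.  13.] [324. 372.]
side bar_grip 0.78 [ 558. -132.   34.] [313. 248.]
side wedge_tab 0.73 [453. -54.  29.] [355. 267.]
side wedge_tab 0.6 [ 504. -103.   32.] [334. 255.]
side bar 0.75 [ 560. -131.   31.] [312. 250.]
side wedge 0.96 [451. -55.  24.] [356. 269.]
```

View pics/scene1.png

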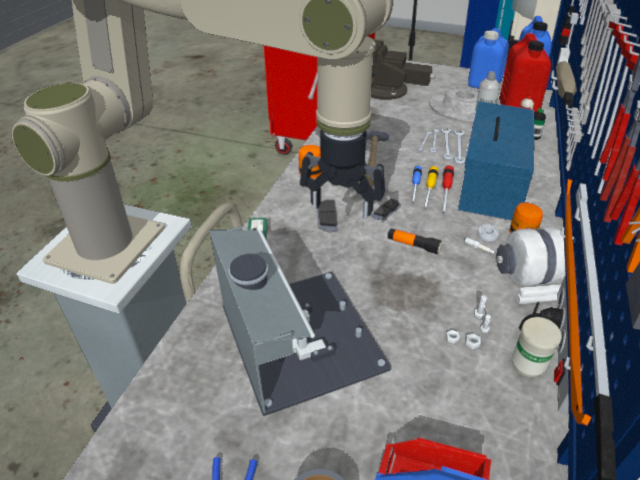

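View pics/side1.png

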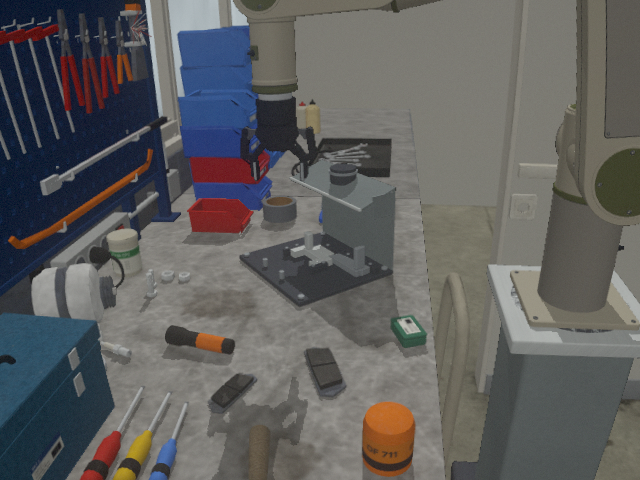

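The scene view shows the clamp plate (corners about (387,367), (267,408), (328,275)), with the hood on the robot's side and open towards +x/+y. There are two pad-like parts, at (328,216) and (387,211). In the side view they are the larger one at (324,370) and the smaller one at (233,390). I'll enlarge these.

```bash
cat > b.py <<'E'
from h import *
import pickle
S=pickle.load(open("S1.pkl","rb"))
s=S["side"]
cv2.imwrite("pics/c1.png",cv2.resize(s["pixels"][210:310,230:400],None,fx=4.6,fy=4.6,interpolation=cv2.INTER_CUBIC))
cv2.imwrite("pics/c2.png",cv2.resize(s["pixels"][335:420,195:355],None,fx=5,fy=5,interpolation=cv2.INTER_CUBIC))
s=S["scene"]
cv2.imwrite("pics/c3.png",cv2.resize(s["pixels"][260:415,205:400],None,fx=3.8,fy=3.8,interpolation=cv2.INTER_CUBIC))
E
python3 b.py
```

```text
(no output)
```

View pics/c1.png

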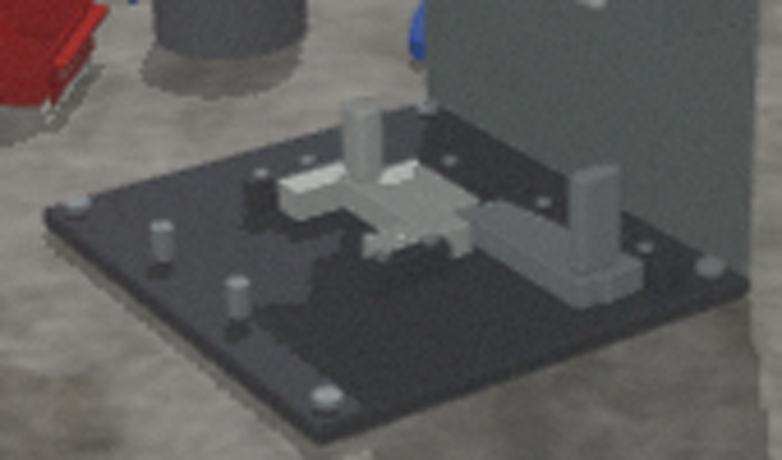

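View pics/c2.png

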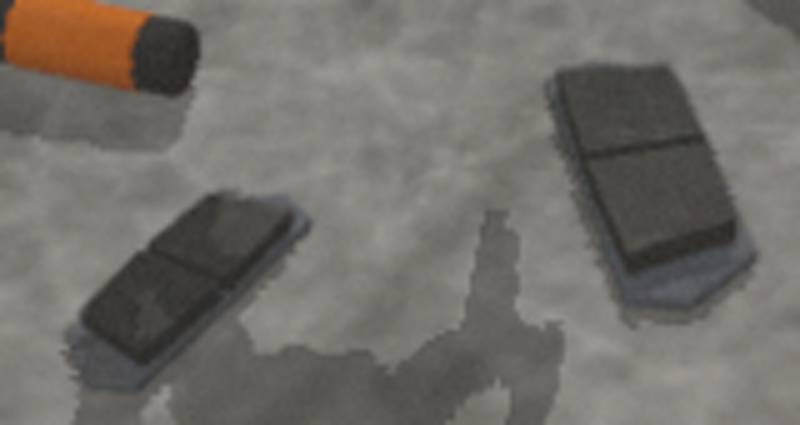

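View pics/c3.png

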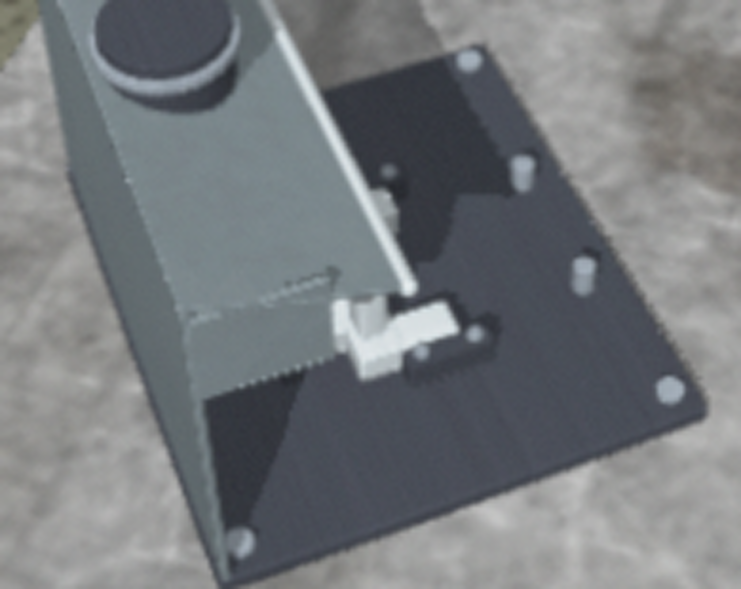

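```bash
cat > c.py <<'E'
from h import *
import pickle
from scipy.optimize import least_squares
S=pickle.load(open("S1.pkl","rb"))
a,b=S["side"],S["scene"]
f=lambda p,o,k:[o[0]+p[0]/k-.4,o[1]+p[1]/k-.4]
A=lambda *p:f(p,(230,210),4.6)
B=lambda *p:f(p,(205,260),3.8)
print("side pins",np.round(px2w(a,[A(162,224),A(238,279)],z=30),1).tolist())
print("scene pins",np.round(px2w(b,[B(523,160),B(585,262)],z=30),1).tolist())
print("side plate",np.round(px2w(a,[A(47,208),A(318,433),A(748,287)],z=12),1).tolist())
print("scene plate",np.round(px2w(b,[B(488,46),B(707,402),B(228,580)],z=12),1).tolist())
print("wedge tab top c side",np.round(px2w(a,[A(596,170)],z=79),1).tolist(),"bar top side",np.round(px2w(a,[A(361,105)],z=70),1).tolist())
print("lip ends scene",np.round(px2w(b,[B(405,288),B(268,0)],z=175),1).tolist())
def px(*p): return p
# pad corners side
C=lambda *p:f(p,(195,335),5)
print("pad big plate-side pts", np.round(px2w(a,[C(558,70),C(668,64),C(737,220),C(630,250)],z=15),1).tolist())
print("pad small", np.round(px2w(a,[C(220,192),C(292,206),C(150,345),C(85,310)],z=12),1).tolist())
E
python3 c.py
```

```text
side pins [[662.0, -77.7, 30.0], [611.9, -21.9, 30.0]]
scene pins [[612.9, -20.5, 30.0], [663.5, -77.9, 30.0]]
side plate [[737.1, -127.8, 12.0], [555.4, 85.6, 12.0], [371.4, -70.3, 12.0]]
scene plate [[562.6, 75.3, 12.0], [740.7, -129.7, 12.0], [558.5, -293.9, 12.0]]
wedge tab top c side [[444.4, -53.6, 79.0]] bar top side [[570.3, -142.8, 70.0]]
lip ends scene [[625.0, -233.1, 175.0], [504.8, -90.3, 175.0]]
pad big plate-side pts [[515.4, 240.1, 15.0], [477.8, 232.5, 15.0], [445.5, 315.3, 15.0], [477.5, 333.8, 15.0]]
pad small [[616.2, 316.5, 12.0], [590.6, 320.8, 12.0], [617.4, 392.5, 12.0], [642.4, 379.5, 12.0]]
```

Clamp: the pins measured from both cameras agree within 1.6 mm and are 75.7 mm apart (76 given). Its origin is at about (581,-99), with +y = (0.664,-0.748) and +x = (-0.748,-0.664). Pad candidates, in side-view pixels:
- (324,370): blocks about 90 mm long and 38 mm wide on top, so this is the larger one. It lies friction side up.
- (233,390): clearly smaller, so this is the look-alike.

I'll go over the larger pad and confirm with the wrist camera.

jog_arm(
  motion=[
    {"z": -2.3,"y": 5.6,"fingers": 1},
    {"z": -2.3,"y": 5.6},
    {"z": -2.3,"y": 5.6},
    {"z": -2.3,"y": 5.6},
    {"z": -2.3,"y": 5.6},
  ],
)

```text
$.motion[0]: bad value
```

jog_arm(
  motion=[
    {"rx": -0.18},
    {"rx": -0.18},
    {},
  ],
)

```text
$.motion[0]: bad value
```

```bash
cat > d.py <<'E'
from h import *
import pickle
st()
S={}
for n in ["wrist","scene"]:
    s=env.snapshot(n); S[n]=s
    cv2.imwrite(f"pics/{n}2.png",s["pixels"])
s=S["wrist"]
print("wrist cam",np.round(-RT(s)[1]@RT(s)[0]),s["vertical_fov"],s["D"])
for n in S:
  for d in env.look_for("pad_centre",S[n])[:4]: print(n,round(d["confidence"],2),np.round(c2w(S[n],d["centre"])[0]),np.round(w2px(S[n],c2w(S[n],d["centre"]))[0]))
pickle.dump(S,open("S2.pkl","wb"))
E
python3 d.py
```

```text
t 0.7 tcp [600.    0.  231.3] F [0.9 0.5 0.3] grip 85.1
axes x,y,z: [[0.0, -0.0, -1.0], [0.0, 1.0, -0.0], [1.0, -0.0, 0.0]]
q [-0.085  0.13   1.488 -0.     1.523 -0.085]
wrist cam [600.  83. 373.] 67.2935870955028 [-0.0613984  0.         0.         0.         0.       ]
scene 0.92 [494. 259.  18.] [329. 216.]
```

jog_arm(
  motion=[
    {"x": 0,"y": 5.6,"z": -2.3,"rx": 0,"ry": 0,"rz": 0,"fingers": 1.0},
    {"x": 0,"y": 5.6,"z": -2.3,"rx": 0,"ry": 0,"rz": 0,"fingers": 1.0},
    {"x": 0,"y": 5.6,"z": -2.3,"rx": 0,"ry": 0,"rz": 0,"fingers": 1.0},
    {"x": 0,"y": 5.6,"z": -2.3,"rx": 0,"ry": 0,"rz": 0,"fingers": 1.0},
    {"x": 0,"y": 5.6,"z": -2.3,"rx": 0,"ry": 0,"rz": 0,"fingers": 1.0},
  ],
)

```text
time: 1.52
tool_pos: [484.1, 281.7, 231.6]
tool_rot: [0.0, 0.707, 0.0, 0.707]
wrist_force: [1.2, -0.1, 0.3]
grip_width: 85.2
```

jog_arm(
  motion=[
    {"x": 0,"y": 0,"z": 0,"rx": -0.18,"ry": 0,"rz": 0,"fingers": 1.0},
    {"x": 0,"y": 0,"z": 0,"rx": -0.18,"ry": 0,"rz": 0,"fingers": 1.0},
  ],
)

```text
time: 1.78
tool_pos: [484.4, 281.2, 231.3]
tool_rot: [-0.129, 0.695, 0.129, 0.695]
wrist_force: [0.7, 0.5, 0.2]
grip_width: 85.5
```

```bash
python3 d.py
```

```text
t 1.775 tcp [484.4 281.2 231.3] F [0.7 0.5 0.2] grip 85.5
axes x,y,z: [[0.0, -0.0, -1.0], [-0.36, 0.933, -0.0], [0.933, 0.36, 0.0]]
q [ 0.434  0.023  1.601 -0.     1.517  0.066]
wrist cam [455. 358. 373.] 67.2935870955028 [-0.0613984  0.         0.         0.         0.       ]
wrist 0.96 [615. 349.   9.] [455. 188.]
wrist 0.67 [478. 283.  12.] [307. 199.]
scene 0.87 [624. 337.  11.] [387. 210.]
scene 0.65 [490. 261.  16.] [328. 215.]
```

View pics/wrist2.png

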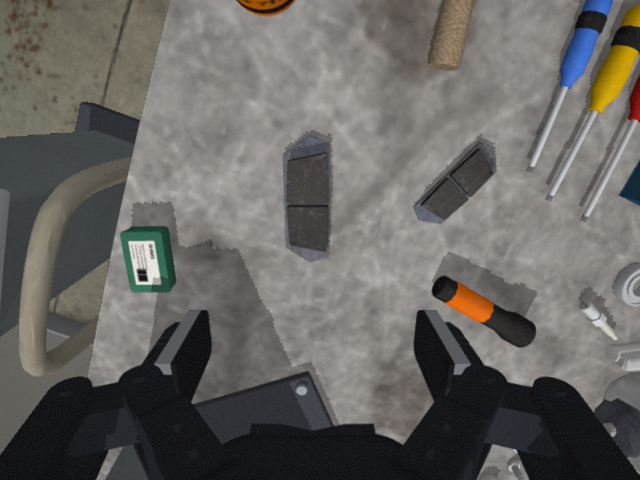

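The wrist view shows the larger pad upright at (307,197), with tips at (313,132) and (306,260). The smaller look-alike is at (455,180). I'll enlarge both and measure them.

```bash
cat > e.py <<'E'
from h import *
import pickle
S=pickle.load(open("S2.pkl","rb")); s=S["wrist"]
cv2.imwrite("pics/c4.png",cv2.resize(s["pixels"][120:270,250:510],None,fx=3,fy=3,interpolation=cv2.INTER_CUBIC))
P=cloud(s)
z=P[...,2]
m=np.zeros((480,640),bool)
m[125:270,275:340]=True
g=s["pixels"].astype(int)
for zz in (2.5,9): 
    q=P[m&(z>zz)&(z<30)]
    (c,wh,a)=cv2.minAreaRect(q[:,:2].astype(np.float32)); print(zz,len(q),np.round(c,1),np.round(wh,1),round(a,1),"medz",np.median(q[:,2]))
m[:]=False; m[130:230,405:505]=True
q=P[m&(z>2.5)&(z<30)]; print("small",cv2.minAreaRect(q[:,:2].astype(np.float32)))
print("bench z",np.nanmedian(z[60:110,250:400]))
E
python3 e.py
```

```text
2.5 5170 [479.  278.4] [ 47.1 134.1] 21.5 medz 14.29103927360579
9 3607 [480.  278.7] [ 42.2 103.1] 20.8 medz 14.716811519179368
small ((619.01123046875, 351.03546142578125), (103.8226547241211, 37.46659469604492), 68.602783203125)
bench z -0.6427525266039033
```

View pics/c4.png

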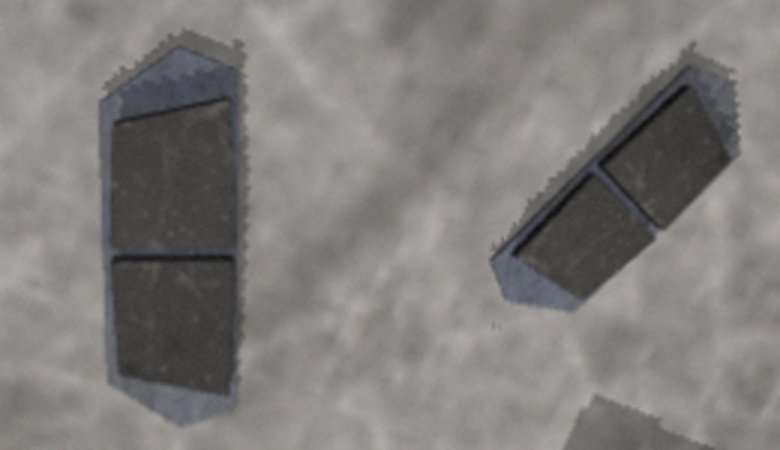

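The crop confirms it: the left part measures 47.1 x 134 mm and 15 mm high, so it is the real pad. The right one is 104 x 37 mm, so it is the look-alike. Pad centre is (479.3, 278.5) and its width axis is at 21.5°. Descending now.

jog_arm(
  motion=[
    {"x": 5.5,"y": -0.07,"z": -0.57,"rx": 0,"ry": 0,"rz": 0,"fingers": 0.75},
    {"x": 5.5,"y": 0,"z": 0,"rx": 0,"ry": 0,"rz": 0,"fingers": 0.75},
    {"x": 5.5,"y": 0,"z": 0,"rx": 0,"ry": 0,"rz": 0,"fingers": 0.75},
    {"x": 4.6,"y": 0,"z": 0,"rx": 0,"ry": 0,"rz": 0,"fingers": 0.75},
    {"x": 0,"y": 0,"z": 0,"rx": 0,"ry": 0,"rz": 0,"fingers": 0.75},
  ],
)

```text
time: 2.6
tool_pos: [476.3, 275.3, 16.1]
tool_rot: [-0.126, 0.699, 0.125, 0.693]
wrist_force: [0.1, 0.1, 1.5]
grip_width: 64.1
```

```bash
cat > g.py <<'E'
from h import *
import pickle,sys
st()
for n in sys.argv[2:]:
    s=env.snapshot(n); pickle.dump(s,open(f"{n}{sys.argv[1]}.pkl","wb")); cv2.imwrite(f"pics/{n}{sys.argv[1]}.png",s["pixels"])
E
python3 g.py 3 wrist
```

```text
t 2.6 tcp [476.3 275.3  16.1] F [0.1 0.1 1.5] grip 64.1
axes x,y,z: [[-0.008, -0.004, -1.0], [-0.349, 0.937, -0.001], [0.937, 0.349, -0.009]]
q [0.431 0.219 1.804 0.    1.127 0.075]
```

View pics/wrist3.png

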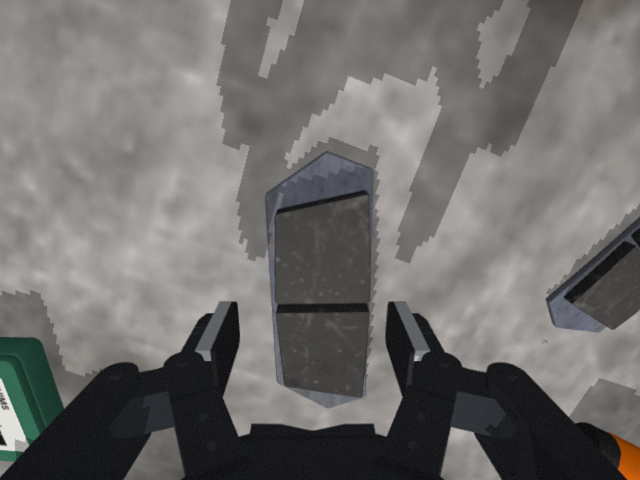

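```bash
cat > e2.py <<'E'
from h import *
import pickle
s=pickle.load(open("wrist3.pkl","rb")); S,m=st()
print("tcp proj",w2px(s,S["tool_pos"]),"padc",w2px(s,[479.3,278.5,15]))
P=cloud(s); z=P[...,2]; M=np.zeros((480,640),bool); M[140:300,255:385]=True; 
q=P[M&(z>3)&(z<30)]; c=cv2.minAreaRect(q[:,:2].astype(np.float32)); print(c,np.median(q[:,2]))
print("groove mid",px2w(s,[[322,308]],z=15), "end tips",px2w(s,[[325,153],[327,405]],z=5.5), "edges", px2w(s,[[268,240],[374,240]],z=5.5))
E
python3 e2.py
```

```text
t 2.65 tcp [478.7 276.5  19.2] F [ 0.6  0.  -0.1] grip 64.2
axes x,y,z: [[-0.004, -0.002, -1.0], [-0.349, 0.937, -0.0], [0.937, 0.349, -0.004]]
q [0.431 0.216 1.801 0.    1.128 0.074]
tcp proj [[318.3288233  316.66680894]] padc [[321.14191346 308.45559264]]
((466.7013854980469, 309.4931640625), (47.23175811767578, 68.05127716064453), 21.69921112060547) 14.209387952254977
groove mid [[479.57738683 278.85205422  15.        ]] end tips [[457.00166907 341.94624606   5.5       ]
 [505.31817251 219.53314242   5.5       ]] edges [[446.77101066 297.48174254   5.5       ]
 [491.13064897 314.12688694   5.5       ]]
```

jog_arm(
  motion=[
    {"x": 1.2,"y": 0.1,"z": 0,"rx": 0,"ry": 0,"rz": 0,"fingers": 0.75},
    {"x": 0.9,"y": 0,"z": 0,"rx": 0,"ry": 0,"rz": 0,"fingers": 0.75},
    {"x": 0,"y": 0,"z": 0,"rx": 0,"ry": 0,"rz": 0,"fingers": 0.75},
  ],
)

```text
time: 3.02
tool_pos: [479.5, 278.3, -0.7]
tool_rot: [-0.127, 0.696, 0.127, 0.696]
wrist_force: [-0.5, -0.4, -0.1]
grip_width: 64.3
```

jog_arm(
  motion=[
    {"x": 0,"y": 0,"z": 0,"rx": 0,"ry": 0,"rz": 0,"fingers": 0.4},
    {"x": 0,"y": 0,"z": 0,"rx": 0,"ry": 0,"rz": 0,"fingers": 0.4},
    {"x": 0,"y": 0,"z": 0,"rx": 0,"ry": 0,"rz": 0,"fingers": 0.4},
  ],
  force=60,
)

```text
time: 3.4
tool_pos: [480.1, 278.6, 0.4]
tool_rot: [-0.126, 0.695, 0.127, 0.696]
wrist_force: [-1.9, -0.2, 5.4]
grip_width: 44.0
```

```bash
python3 g.py 4 wrist side; python3 - <<'E'
import cv2
a=cv2.imread("pics/wrist4.png")[250:450,180:460]
b=cv2.imread("pics/side4.png")[300:440,200:400]
cv2.imwrite("pics/c5.png",cv2.resize(a,None,fx=2.8,fy=2.8,interpolation=cv2.INTER_CUBIC))
cv2.imwrite("pics/c6.png",cv2.resize(b,None,fx=4,fy=4,interpolation=cv2.INTER_CUBIC))
E
```

```text
t 3.4 tcp [4.801e+02 2.786e+02 4.000e-01] F [-1.9 -0.2  5.4] grip 44.0
axes x,y,z: [[0.001, 0.0, -1.0], [-0.352, 0.936, 0.0], [0.936, 0.352, 0.001]]
q [0.433 0.247 1.805 0.    1.088 0.073]
```

View pics/c5.png

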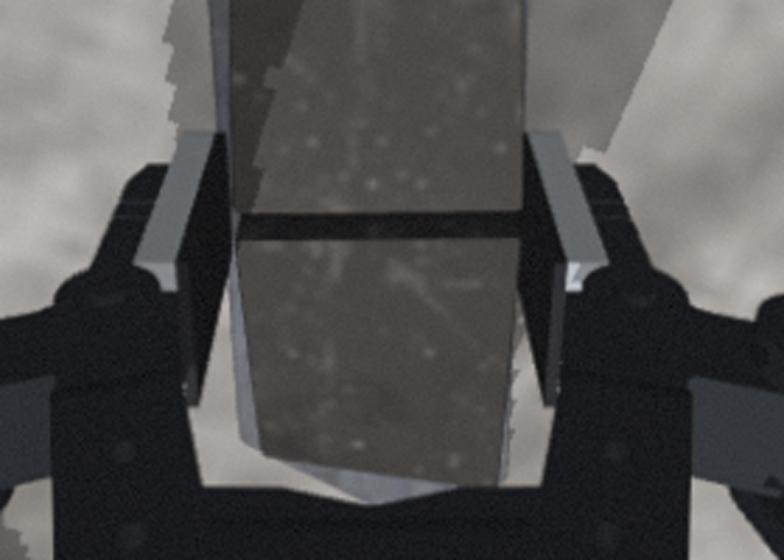

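View pics/c6.png

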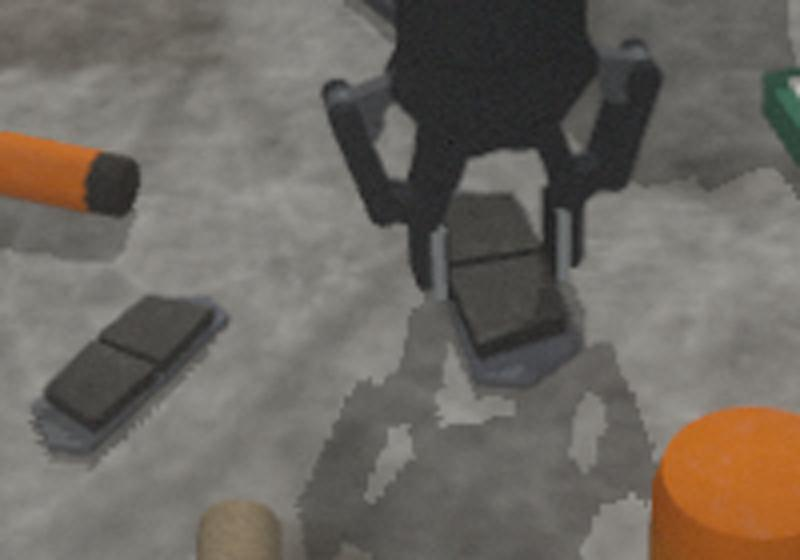

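jog_arm(
  motion=[
    {"x": -0.5,"y": 0,"z": 0,"rx": 0,"ry": 0,"rz": 0,"fingers": 0.4},
    {"x": -2,"y": 0,"z": 0,"rx": 0,"ry": 0,"rz": 0,"fingers": 0.4},
    {"x": -3,"y": 0,"z": 0,"rx": 0,"ry": 0,"rz": 0,"fingers": 0.4},
    {"x": 0,"y": 0,"z": 0,"rx": 0,"ry": 0,"rz": 0,"fingers": 0.4},
  ],
)

```text
time: 4.0
tool_pos: [482.3, 279.5, 58.2]
tool_rot: [-0.126, 0.693, 0.127, 0.698]
wrist_force: [0.5, -0.0, -3.1]
grip_width: 44.0
```

```bash
python3 g.py 5 wrist side; python3 - <<'E'
import cv2
a=cv2.imread("pics/wrist5.png")[250:450,180:460]
b=cv2.imread("pics/side5.png")[270:420,200:400]
cv2.imwrite("pics/c5.png",cv2.resize(a,None,fx=2.8,fy=2.8,interpolation=cv2.INTER_CUBIC))
cv2.imwrite("pics/c6.png",cv2.resize(b,None,fx=4,fy=4,interpolation=cv2.INTER_CUBIC))
E
```

```text
t 4.0 tcp [482.3 279.5  58.2] F [ 0.5 -0.  -3.1] grip 44.0
axes x,y,z: [[0.006, 0.003, -1.0], [-0.352, 0.936, 0.0], [0.936, 0.352, 0.007]]
q [ 0.433  0.163  1.782 -0.     1.19   0.073]
```

View pics/wrist5.png

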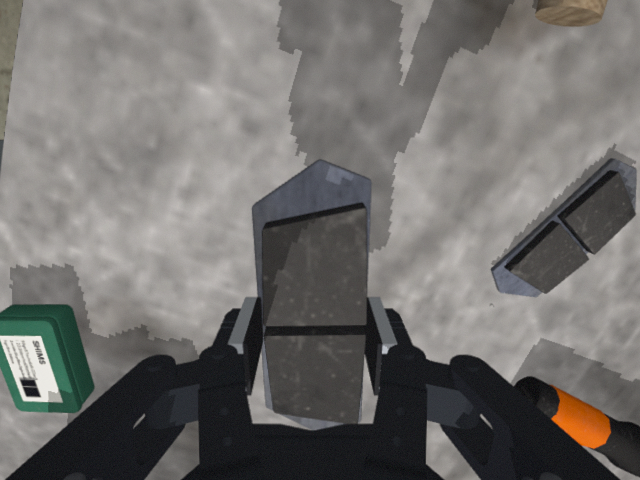

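View pics/c6.png

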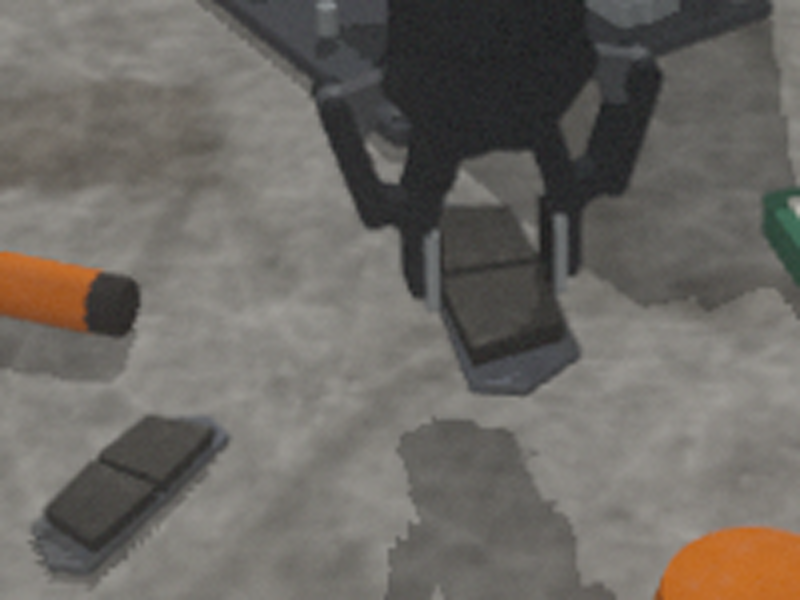

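```bash
cat > e3.py <<'E'
from h import *
import pickle,sys
s=pickle.load(open(sys.argv[1],"rb")); S,m=st()
tp=np.array(S["tool_pos"])
P=cloud(s)
M=np.zeros((480,640),bool); M[225:405,275:355]=True
q=P[M]; q=q[np.isfinite(q[:,0])]; l=(q-tp)@m
med=np.median(l[:,0]); k=abs(l[:,0]-med)<6; l=l[k]
A=np.c_[l[:,1:],np.ones(len(l))]
for _ in range(5):
    c=np.linalg.lstsq(A,l[:,0],rcond=None)[0]; r=abs(A@c-l[:,0]); kk=r<1.5; A,l=A[kk],l[kk]
print("top plane x_tool = %.3f*y+%.3f*z+%.1f"%tuple(c), len(l))
# plate outline pts, at tool x = c2+9.5
def tool_at(uv,x):
    n=cv2.undistortPoints(np.array(uv,float).reshape(-1,1,2),K(s),D(s)).reshape(-1,2)
    r,t=RT(s); o=((-t@r)-tp)@m; d=np.c_[n,np.ones(len(n))]@r@m
    return o+d*((x-o[0])/d[:,0])[:,None]
np.set_printoptions(suppress=True,precision=1)
print(tool_at([[263,331],[367,331],[263,225],[366,206]],c[2]))
print(tool_at([[321,160],[252,206],[371,181],[255,290],[320,430]],c[2]+9.5))
E
python3 e3.py wrist5.pkl
```

```text
t 4.1 tcp [479.9 278.4  54.7] F [-0.2  0.8 -3.9] grip 43.9
axes x,y,z: [[0.001, 0.001, -1.0], [-0.352, 0.936, 0.0], [0.936, 0.352, 0.001]]
q [0.433 0.166 1.785 0.    1.189 0.073]
top plane x_tool = -0.002*y+-0.004*z+-17.6 13592
[[-17.6   0.2 -17.8]
 [-17.6   0.1  25. ]
 [-17.6  45.6 -15.7]
 [-17.6  52.7  22.1]]
[[ -8.1  68.2   5.8]
 [ -8.1  50.5 -21. ]
 [ -8.1  60.3  25. ]
 [ -8.1  14.2 -21.7]
 [ -8.1 -63.9   6.4]]
```

The pad is held level: the top plane tilts under 0.005 rad and the lifted weight reads about 3 N. Carrying it to the clamp.

jog_arm(
  motion=[
    {"x": -1.2,"y": -6.1,"z": 0,"rx": 0,"ry": 0,"rz": 0,"fingers": 0.4},
    {"x": -1.2,"y": -6.1,"z": 0,"rx": 0,"ry": 0,"rz": 0,"fingers": 0.4},
    {"x": -1.2,"y": -6.1,"z": 0,"rx": 0,"ry": 0,"rz": 0,"fingers": 0.4},
    {"x": -1.2,"y": -6.1,"z": 0,"rx": 0,"ry": 0,"rz": 0,"fingers": 0.4},
    {"x": 0,"y": -6.1,"z": 0,"rx": 0,"ry": 0,"rz": 0,"fingers": 0.4},
  ],
)

```text
time: 4.72
tool_pos: [587.4, -9.0, 102.0]
tool_rot: [-0.127, 0.696, 0.127, 0.696]
wrist_force: [1.7, 0.7, -3.3]
grip_width: 44.0
```

jog_arm(
  motion=[
    {"x": 0,"y": -5.0,"z": 0,"rx": 0,"ry": 0,"rz": 0,"fingers": 0.4},
    {"x": 0,"y": -2.1,"z": 0,"rx": 0,"ry": 0,"rz": 0,"fingers": 0.4},
    {"x": 0,"y": 0,"z": 0,"rx": -0.18,"ry": 0,"rz": 0,"fingers": 0.4},
    {"x": 0,"y": 0,"z": 0,"rx": -0.18,"ry": 0,"rz": 0,"fingers": 0.4},
    {"x": 0,"y": 0,"z": 0,"rx": 0,"ry": 0,"rz": 0,"fingers": 0.4},
  ],
)

```text
time: 5.35
tool_pos: [611.1, -72.8, 100.9]
tool_rot: [-0.248, 0.663, 0.249, 0.661]
wrist_force: [0.3, 0.5, -3.3]
grip_width: 43.8
```

```bash
python3 g.py 6 wrist scene
```

```text
t 5.35 tcp [611.1 -72.8 100.9] F [ 0.3  0.5 -3.3] grip 43.8
axes x,y,z: [[-0.002, 0.001, -1.0], [-0.659, 0.752, 0.002], [0.752, 0.659, -0.001]]
q [-0.202  0.268  1.575  0.     1.301 -0.921]
```

View pics/wrist6.png

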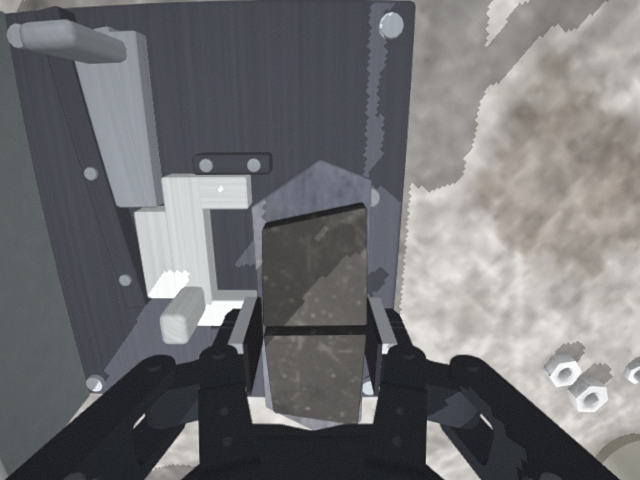

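View pics/scene6.png

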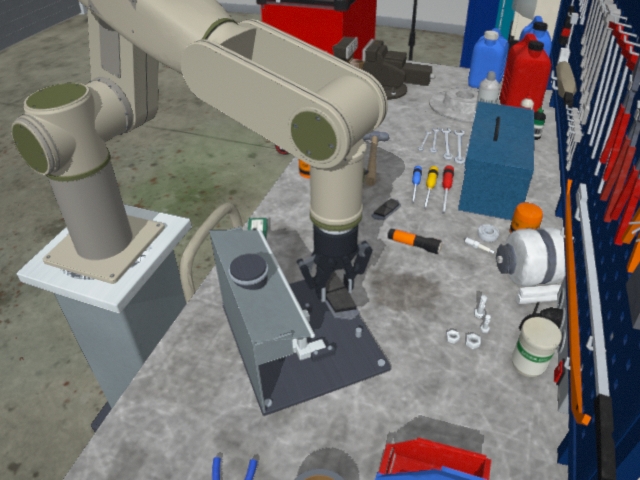

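The wrist view looks straight down on the clamp: the wedge tab is at (75,40), the bar block at (183,315) and the noses at (250,190) and (250,305). One pin shows beside the pad at (376,197), the other at (368,388). Next I'll check the clamp frame against these.

```bash
cat >> h.py <<'E'
O=np.array([581.4,-99.3]); CX=np.array([-.748,-.664]); CY=np.array([.664,-.748])
def toclamp(P):
    P=np.atleast_2d(P); d=P[:,:2]-O
    return np.c_[d@CX,d@CY,P[:,2]]
def toworld(C):
    C=np.atleast_2d(np.array(C,float)); return np.c_[O+C[:,:1]*CX+C[:,1:2]*CY,C[:,2]]
E
cat > f.py <<'E'
from h import *
import pickle
np.set_printoptions(suppress=True,precision=1)
s=pickle.load(open("wrist6.pkl","rb")); S,m=st()
print("tcp clamp",toclamp(S["tool_pos"]))
print("plate corner",toclamp(px2w(s,[[414,1]],z=12)))
print("plate +x-ish edge pts",toclamp(px2w(s,[[412,60],[408,170]],z=12)))
print("pin", toclamp(px2w(s,[[373,197]],z=30)))
print("nose tips z30",toclamp(px2w(s,[[249,176],[251,206],[257,291],[257,327]],z=30)))
print("bar block top z70",toclamp(px2w(s,[[168,312],[192,288],[203,304],[163,340],[195,336]],z=70)), )
print("tab top z79",toclamp(px2w(s,[[25,25],[120,30],[125,60],[25,48]],z=79)))
print("proj pins",w2px(s,toworld([[-75,-38,30],[-75,38,30],[-81,-38,30],[-75,-44,30],[40,30,70],[0,-51,30],[0,51,30]])))
P=toclamp(cloud(s).reshape(-1,3)).reshape(480,640,3)
for p in [(50,40),(100,45),(183,320),(185,300),(210,190),(376,195)]: print(p,P[p[1],p[0]])
E
python3 f.py; python3 - <<'E'
import cv2
a=cv2.imread("pics/wrist6.png")
cv2.imwrite("pics/c7.png",cv2.resize(a[0:400,0:420],None,fx=1.5,fy=1.5,interpolation=cv2.INTER_CUBIC))
E
```

```text
t 5.45 tcp [611.4 -72.9 101.4] F [ 0.1  0.9 -4.8] grip 43.7
axes x,y,z: [[-0.001, 0.0, -1.0], [-0.657, 0.754, 0.001], [0.754, 0.657, -0.001]]
q [-0.2  0.3  1.6  0.   1.3 -0.9]
tcp clamp [[-40.    0.2 101.4]]
plate corner [[ -98.6 -147.9   12. ]]
plate +x-ish edge pts [[ -99.3 -116.4   12. ]
 [-101.2  -51.7   12. ]]
pin [[-76.5 -38.   30. ]]
nose tips z30 [[ -2.7 -51.1  30. ]
 [ -2.9 -33.   30. ]
 [ -3.3  24.1  30. ]
 [ -1.7  51.4  30. ]]
bar block top z70 [[39.8 16.9 70. ]
 [24.5  2.2 70. ]
 [19.6 11.8 70. ]
 [45.3 35.  70. ]
 [26.5 32.2 70. ]]
tab top z79 [[  81.4 -124.7   79. ]
 [  39.4 -120.2   79. ]
 [  38.8 -108.4   79. ]
 [  83.2 -115.6   79. ]]
proj pins [[370.6 197. ]
 [365.5 309.1]
 [380.6 196.9]
 [371.  187.1]
 [170.9 332.6]
 [244.4 176.2]
 [254.5 326.5]]
(50, 40) [  71.5 -118.1   78.3]
(100, 45) [  61.6 -119.4   55.8]
(183, 320) [nan nan nan]
(185, 300) [37.3 20.  50.1]
(210, 190) [ 21.4 -42.9  29.7]
(376, 195) [-78.4 -39.   29.1]
```

View pics/c7.png

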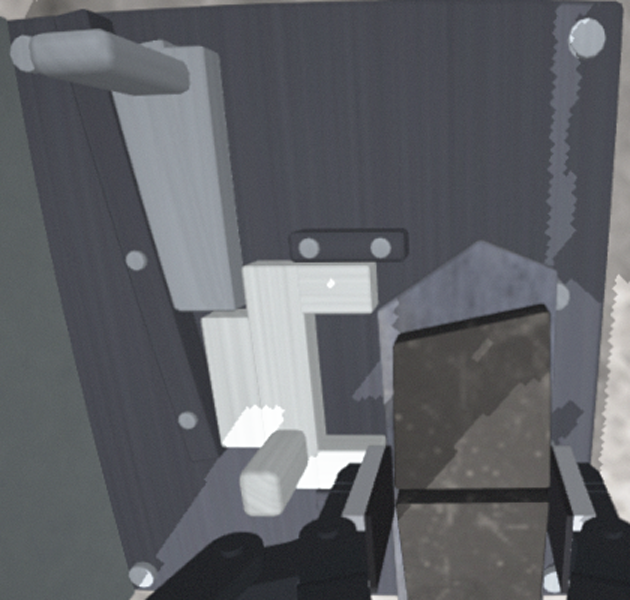

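The pin projection matches its image within a pixel. Pad clearances are about 4 mm to the pins and 15 mm to the noses. Lowering.

jog_arm(
  motion=[
    {"x": 4.0,"y": 0,"z": 0,"rx": 0,"ry": 0,"rz": 0,"fingers": 0.4},
    {"x": 3.0,"y": 0,"z": 0,"rx": 0,"ry": 0,"rz": 0,"fingers": 0.4},
    {"x": 1.0,"y": 0,"z": 0,"rx": 0,"ry": 0,"rz": 0,"fingers": 0.4},
    {"x": 0.5,"y": 0,"z": 0,"rx": 0,"ry": 0,"rz": 0,"fingers": 0.4},
    {"x": 0,"y": 0,"z": 0,"rx": 0,"ry": 0,"rz": 0,"fingers": 0.4},
  ],
)

```text
time: 6.08
tool_pos: [612.8, -73.7, 18.2]
tool_rot: [-0.249, 0.661, 0.249, 0.662]
wrist_force: [-0.1, 0.4, -3.3]
grip_width: 43.7
```

```bash
python3 g.py 7 wrist
```

```text
t 6.075 tcp [612.8 -73.7  18.2] F [-0.1  0.4 -3.3] grip 43.7
axes x,y,z: [[0.001, -0.0, -1.0], [-0.659, 0.752, -0.001], [0.752, 0.659, 0.001]]
q [-0.203  0.368  1.617  0.     1.155 -0.922]
```

View pics/wrist7.png

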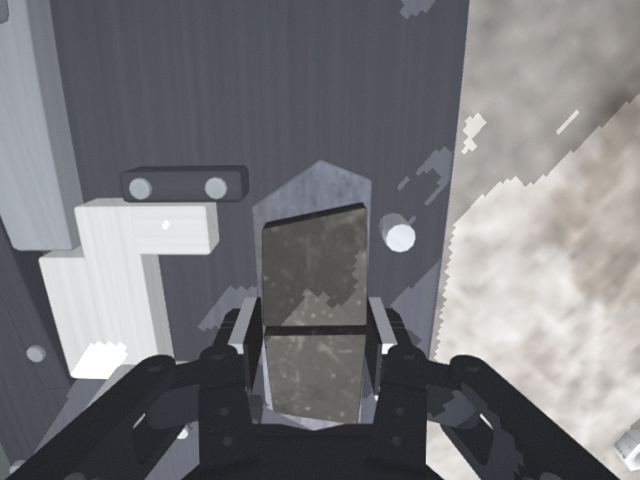

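The pad hovers about 5 mm over the bed. The pin at (400,236) is clear of the pad edge at x=371, and the nose at (217,225) is also clear. Setting it down and releasing.

jog_arm(
  motion=[
    {"x": 0.35,"y": 0,"z": 0,"rx": 0,"ry": 0,"rz": 0,"fingers": 0.4},
    {"x": 0.2,"y": 0,"z": 0,"rx": 0,"ry": 0,"rz": 0,"fingers": 0.4},
    {"x": 0,"y": 0,"z": 0,"rx": 0,"ry": 0,"rz": 0,"fingers": 0.4},
  ],
)

```text
time: 6.5
tool_pos: [612.5, -73.7, 12.5]
tool_rot: [-0.249, 0.662, 0.249, 0.662]
wrist_force: [-0.9, 0.3, 1.8]
grip_width: 44.6
```

jog_arm(
  motion=[
    {"x": 0,"y": 0,"z": 0,"rx": 0,"ry": 0,"rz": 0,"fingers": 0.65},
    {"x": 0,"y": 0,"z": 0,"rx": 0,"ry": 0,"rz": 0,"fingers": 0.65},
    {"x": -1.5,"y": 0,"z": 0,"rx": 0,"ry": 0,"rz": 0,"fingers": 0.65},
    {"x": -4,"y": 0,"z": 0,"rx": 0,"ry": 0,"rz": 0,"fingers": 0.65},
    {"x": -4,"y": 0,"z": 0,"rx": 0,"ry": 0,"rz": 0,"fingers": 0.65},
  ],
)

```text
time: 7.12
tool_pos: [612.0, -73.6, 108.7]
tool_rot: [-0.249, 0.662, 0.249, 0.662]
wrist_force: [1.5, 0.5, 0.4]
grip_width: 55.5
```

```bash
python3 g.py 8 wrist
```

```text
t 7.125 tcp [612.  -73.6 108.7] F [1.5 0.5 0.4] grip 55.5
axes x,y,z: [[0.0, -0.0, -1.0], [-0.659, 0.752, -0.0], [0.752, 0.659, 0.0]]
q [-0.203  0.26   1.569 -0.     1.312 -0.923]
```

View pics/wrist8.png

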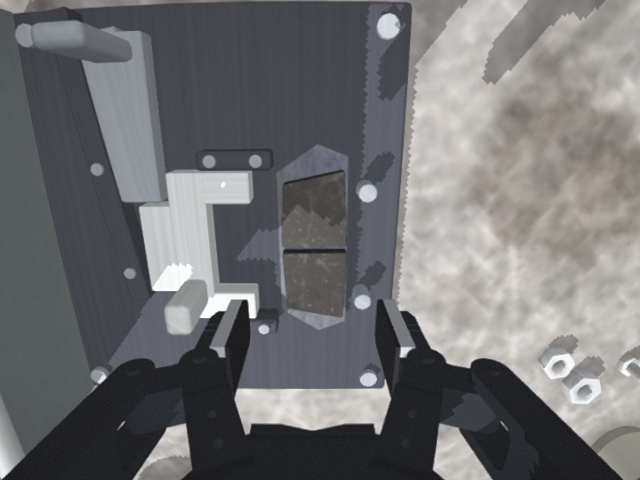

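The pad lies flat between the pins (368,192)/(363,301) and the noses, square to the pin row. Checking the numbers before working on the bar.

```bash
cat > f2.py <<'E'
from h import *
import pickle
np.set_printoptions(suppress=True,precision=1)
s=pickle.load(open("wrist8.pkl","rb"))
p=px2w(s,[[368,192],[363,301]],z=30); print("pins world",p,"clamp",toclamp(p))
print("pad tips",toclamp(px2w(s,[[317,145],[320,330]],z=17.5)),"edges",toclamp(px2w(s,[[279,250],[279,180],[350,240],[349,160]],z=17.5)))
print("noses",toclamp(px2w(s,[[252,172],[252,203],[258,284],[258,317]],z=30)))
P=toclamp(cloud(s).reshape(-1,3)).reshape(480,640,3)
def blk(lo,hi,name):
    m=np.all((P>lo)&(P<hi),axis=2); q=P[m]; print(name,len(q),"min",np.percentile(q,2,axis=0),"max",np.percentile(q,98,axis=0)); print(cv2.minAreaRect(q[:,:2].astype(np.float32)))
    v,u=np.nonzero(m); print(u.min(),u.max(),v.min(),v.max())
blk([10,10,66],[70,60,76],"block top"); blk([40,-150,72],[110,-90,84],"tab top")
blk([40,-150,35],[110,-90,84],"tab all")
E
python3 f2.py
```

```text
pins world [[612.  -21.1  30. ]
 [662.1 -77.8  30. ]] clamp [[-74.7 -38.2  30. ]
 [-74.6  37.5  30. ]]
pad tips [[-43.4 -65.9  17.5]
 [-45.3  68.5  17.5]] edges [[-17.    4.4  17.5]
 [-18.7 -43.9  17.5]
 [-65.8  -2.6  17.5]
 [-63.7 -56.4  17.5]]
noses [[ -3.5 -51.   30. ]
 [ -2.4 -31.7  30. ]
 [ -3.1  24.2  30. ]
 [ -1.7  49.7  30. ]]
block top 679 min [32.1 20.5 66.2] max [45.9 37.7 70.3]
((39.17041015625, 29.147367477416992), (14.795509338378906, 18.675989151000977), 0.4374450147151947)
165 192 305 333
tab top 1566 min [  61.3 -126.1   72.7] max [  85.1 -115.1   79.5]
((73.5818862915039, -120.76139831542969), (11.973982810974121, 26.686565399169922), 89.77197265625)
31 91 20 51
tab all 2906 min [  61.  -125.8   36.9] max [  84.3 -114.9   79.2]
((73.58212280273438, -120.70181274414062), (12.09315299987793, 26.686565399169922), 89.77197265625)
31 127 20 61
```

The clamp frame is confirmed: both pins are within 0.5 mm. The pad centre is at about clamp (-41.5, +1), the bar block at (39,29) and the wedge tab at (73.5,-120.7). Turning the tool so its jaws open along clamp y and the camera side faces away from the hood, then leaning it 40°.

jog_arm(
  motion=[
    {"x": -0.5,"y": 0,"z": 0,"rx": 0.18,"ry": 0,"rz": 0,"fingers": 0.6},
    {"x": -0.5,"y": 0,"z": 0,"rx": 0.18,"ry": 0,"rz": 0,"fingers": 0.6},
    {"x": 0,"y": 0,"z": 0,"rx": 0.18,"ry": 0,"rz": 0,"fingers": 0.6},
    {"x": 0,"y": 0,"z": 0,"rx": 0.18,"ry": 0,"rz": 0,"fingers": 0.6},
    {"x": 0,"y": 0,"z": 0,"rx": 0.18,"ry": 0,"rz": 0,"fingers": 0.6},
  ],
)

```text
time: 7.8
tool_pos: [612.4, -73.7, 118.0]
tool_rot: [0.066, 0.704, -0.066, 0.705]
wrist_force: [-0.9, -0.4, 0.3]
grip_width: 51.1
```

jog_arm(
  motion=[
    {"x": 0,"y": 0,"z": 0,"rx": 0.168,"ry": 0,"rz": 0,"fingers": 0.6},
    {"x": 0,"y": 0,"z": 0,"rx": 0.168,"ry": 0,"rz": 0,"fingers": 0.6},
    {"x": 0,"y": 0,"z": 0,"rx": 0.168,"ry": 0,"rz": 0,"fingers": 0.6},
    {"x": 0,"y": 0,"z": 0,"rx": 0.168,"ry": 0,"rz": 0,"fingers": 0.6},
  ],
)

```text
time: 8.3
tool_pos: [612.4, -73.7, 118.0]
tool_rot: [0.294, 0.643, -0.294, 0.644]
wrist_force: [-0.8, -0.2, 1.0]
grip_width: 51.2
```

jog_arm(
  motion=[
    {"x": 0,"y": 0,"z": 0,"rx": 0,"ry": 0,"rz": -0.175,"fingers": 0.6},
    {"x": 0,"y": 0,"z": 0,"rx": 0,"ry": 0,"rz": -0.175,"fingers": 0.6},
    {"x": 0,"y": 0,"z": 0,"rx": 0,"ry": 0,"rz": -0.175,"fingers": 0.6},
    {"x": 0,"y": 0,"z": 0,"rx": 0,"ry": 0,"rz": -0.175,"fingers": 0.6},
    {"x": 0,"y": 0,"z": 0,"rx": 0,"ry": 0,"rz": 0,"fingers": 0.6},
  ],
)

```text
time: 8.93
tool_pos: [610.1, -71.6, 110.2]
tool_rot: [0.05, 0.708, -0.495, 0.501]
wrist_force: [-0.4, 1.0, -1.1]
grip_width: 51.4
```

```bash
cat > k.py <<'E'
from h import *
import sys
# usage: k.py gx gy gz  : tool shift (cm) to bring TCP so grasp point at clamp point
S,m=st()
np.set_printoptions(suppress=True,precision=3)
C=np.array([[*CX,0],[*CY,0],[0,0,1.]])
mc=C@m; print("tool axes in clamp:\n",mc.T); 
tc=toclamp(S["tool_pos"])[0]; print("tcp clamp",tc.round(1),"grasp pt",(tc-19*mc[:,0]).round(1),"F clamp",(C@np.array(S["wrist_force"])).round(1))
if len(sys.argv)>3:
    g=np.array(list(map(float,sys.argv[1:4]))); print("shift cm",((g+19*mc[:,0]-tc)@mc/10).round(2))
ideal=np.array([[.643,0,-.766],[-.766,0,-.643],[0,1,0]]).T
print("rotvec to ideal (tool)",R.from_matrix(mc.T@ideal).as_rotvec())
E
python3 k.py 39.2 29.1 58; python3 g.py 9 scene side
```

```text
t 8.925 tcp [610.1 -71.6 110.2] F [-0.4  1.  -1.1] grip 51.4
axes x,y,z: [[-0.492, -0.426, -0.759], [0.567, 0.505, -0.651], [0.66, -0.751, -0.007]]
q [ 0.041  0.811  0.989 -0.443  1.901  0.864]
tool axes in clamp:
 [[ 0.651 -0.008 -0.759]
 [-0.759 -0.001 -0.651]
 [ 0.005  1.    -0.007]]
tcp clamp [-39.9  -1.6 110.2] grasp pt [-52.3  -1.5 124.6] F clamp [-0.3 -1.  -1.1]
shift cm [10.99 -2.61  3.15]
rotvec to ideal (tool) [ 0.001 -0.008  0.011]
t 8.925 tcp [610.1 -71.6 110.2] F [-0.4  1.  -1.1] grip 51.4
axes x,y,z: [[-0.492, -0.426, -0.759], [0.567, 0.505, -0.651], [0.66, -0.751, -0.007]]
q [ 0.041  0.811  0.989 -0.443  1.901  0.864]
```

View pics/side9.png

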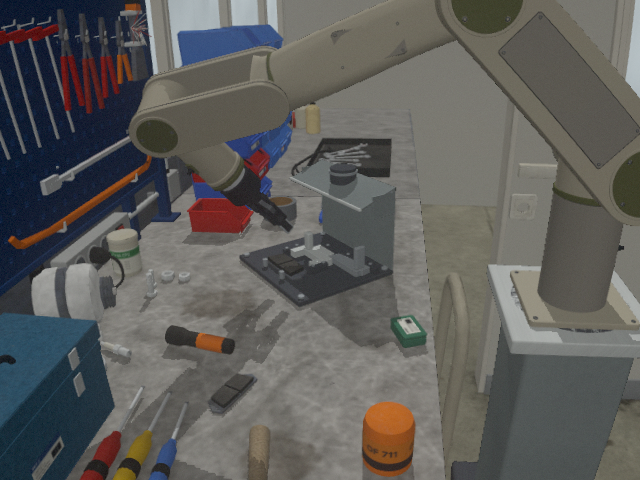

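View pics/scene9.png

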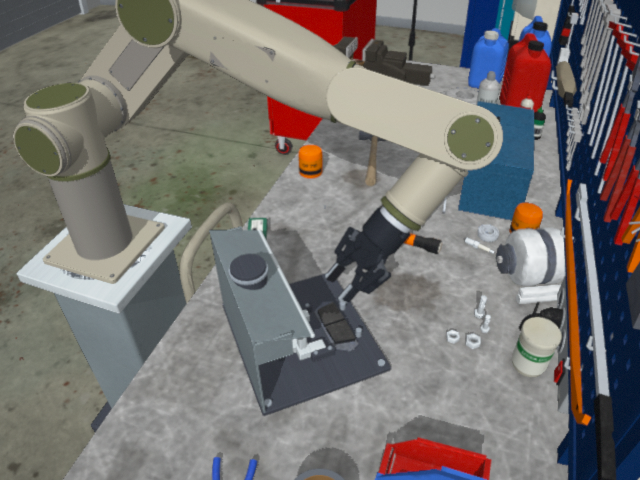

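The tool leans as planned. In the side view it is clear of the hood, with the fingers over the pad. Moving to a standoff, then advancing on the bar block.

jog_arm(
  motion=[
    {"x": 0,"y": -2.6,"z": 3.1,"rx": 0,"ry": 0,"rz": 0,"fingers": 0.6},
    {"x": 4.0,"y": 0,"z": 0,"rx": 0,"ry": 0,"rz": 0,"fingers": 0.6},
    {"x": 2.0,"y": 0,"z": 0,"rx": 0,"ry": 0,"rz": 0,"fingers": 0.6},
    {"x": 0,"y": 0,"z": 0,"rx": 0,"ry": 0,"rz": 0,"fingers": 0.6},
  ],
)

```text
time: 9.52
tool_pos: [588.0, -137.1, 90.2]
tool_rot: [0.056, 0.704, -0.496, 0.505]
wrist_force: [-0.4, -0.2, -0.3]
grip_width: 51.3
```

```bash
python3 g.py 10 wrist; python3 k.py 39.2 29.1 58
```

```text
t 9.525 tcp [ 588.  -137.1   90.2] F [-0.4 -0.2 -0.3] grip 51.3
axes x,y,z: [[-0.483, -0.422, -0.767], [0.58, 0.503, -0.641], [0.656, -0.754, 0.002]]
q [-0.045  0.746  1.118 -0.472  1.794  0.828]
t 9.575 tcp [ 589.  -136.5   91. ] F [ 0.2 -0.4 -0.3] grip 51.2
axes x,y,z: [[-0.482, -0.423, -0.768], [0.58, 0.503, -0.641], [0.657, -0.754, 0.003]]
q [-0.044  0.747  1.115 -0.472  1.795  0.828]
tool axes in clamp:
 [[ 0.641 -0.003 -0.768]
 [-0.768  0.009 -0.641]
 [ 0.009  1.     0.003]]
tcp clamp [19.  32.9 91. ] grasp pt [  6.8  32.9 105.6] F clamp [ 0.1  0.5 -0.3]
shift cm [ 5.73  0.56 -0.37]
rotvec to ideal (tool) [-0.009 -0.003 -0.003]
```

View pics/wrist10.png

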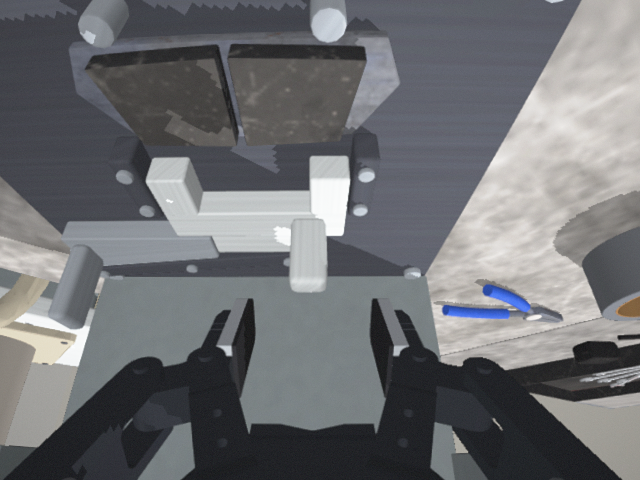

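The bar block (308,258) lies straight ahead, between the open fingers (240,330) and (383,330). Advancing and gripping.

jog_arm(
  motion=[
    {"x": 2.0,"y": 0.5,"z": -0.3,"rx": 0,"ry": 0,"rz": 0,"fingers": 0.6},
    {"x": 2.0,"y": 0,"z": 0,"rx": 0,"ry": 0,"rz": 0,"fingers": 0.6},
    {"x": 1.7,"y": 0,"z": 0,"rx": 0,"ry": 0,"rz": 0,"fingers": 0.6},
    {"x": 0,"y": 0,"z": 0,"rx": 0,"ry": 0,"rz": 0,"fingers": 0.6},
  ],
)

```text
time: 10.07
tool_pos: [561.3, -155.2, 41.1]
tool_rot: [0.054, 0.705, -0.495, 0.505]
wrist_force: [0.1, 0.2, 0.7]
grip_width: 51.1
```

```bash
python3 g.py 11 wrist; python3 k.py 39.2 29.1 57
```

```text
t 10.075 tcp [ 561.3 -155.2   41.1] F [0.1 0.2 0.7] grip 51.1
axes x,y,z: [[-0.485, -0.424, -0.765], [0.576, 0.503, -0.644], [0.658, -0.753, -0.0]]
q [-0.07   0.742  1.224 -0.478  1.696  0.85 ]
t 10.125 tcp [ 562.  -155.    41.7] F [-0.6  0.9 -0.6] grip 51.2
axes x,y,z: [[-0.484, -0.424, -0.765], [0.577, 0.503, -0.644], [0.658, -0.753, 0.001]]
q [-0.07   0.742  1.223 -0.478  1.696  0.85 ]
tool axes in clamp:
 [[ 0.644 -0.004 -0.765]
 [-0.766  0.006 -0.644]
 [ 0.008  1.     0.001]]
tcp clamp [51.5 28.8 41.7] grasp pt [39.3 28.8 56.3] F clamp [-0.2 -1.  -0.6]
shift cm [-0.06 -0.04  0.03]
rotvec to ideal (tool) [-0.006 -0.004  0.001]
```

View pics/wrist11.png

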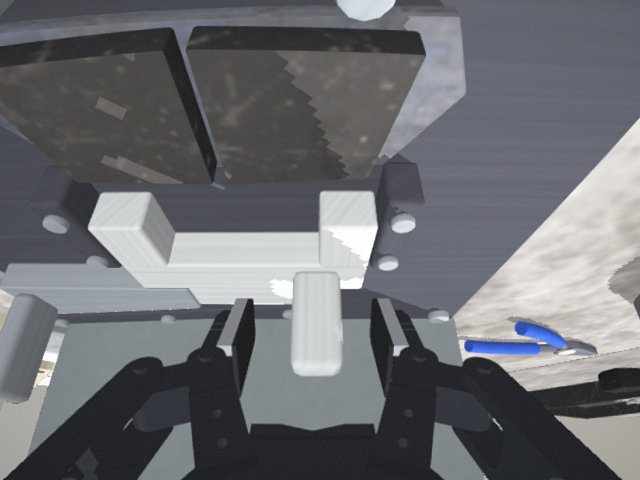

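The block (317,320) sits between the pads. Closing.

jog_arm(
  motion=[
    {"x": 0,"y": 0,"z": 0,"rx": 0,"ry": 0,"rz": 0,"fingers": 0.15},
    {"x": 0,"y": 0,"z": 0,"rx": 0,"ry": 0,"rz": 0,"fingers": 0.15},
    {"x": 0,"y": 0,"z": 0,"rx": 0,"ry": 0,"rz": 0,"fingers": 0.15},
    {"x": 0,"y": 0,"z": 0,"rx": 0,"ry": 0,"rz": 0,"fingers": 0.15},
  ],
  force=40,
)

```text
time: 10.62
tool_pos: [563.5, -155.5, 42.0]
tool_rot: [0.054, 0.704, -0.495, 0.506]
wrist_force: [4.9, -3.2, 1.4]
grip_width: 19.0
```

```bash
python3 k.py 39.2 29.1 57
```

```text
t 10.625 tcp [ 563.5 -155.5   42. ] F [ 4.9 -3.2  1.4] grip 19.0
axes x,y,z: [[-0.482, -0.426, -0.766], [0.577, 0.503, -0.643], [0.659, -0.752, 0.003]]
q [-0.07   0.743  1.221 -0.48   1.695  0.85 ]
tool axes in clamp:
 [[ 0.643 -0.001 -0.766]
 [-0.766  0.007 -0.643]
 [ 0.006  1.     0.003]]
tcp clamp [50.7 30.1 42. ] grasp pt [38.5 30.1 56.6] F clamp [-1.5  5.7  1.4]
shift cm [ 0.01 -0.08 -0.1 ]
rotvec to ideal (tool) [-0.007 -0.001 -0.   ]
```

Gripped (19 mm; the block is 20). Pulling towards the pins.

jog_arm(
  motion=[
    {"x": -0.19,"y": 0.23,"z": 0.1,"rx": 0,"ry": 0,"rz": 0,"fingers": 0.15},
    {"x": -0.39,"y": 0.46,"z": 0,"rx": 0,"ry": 0,"rz": 0,"fingers": 0.15},
    {"x": -0.32,"y": 0.38,"z": 0,"rx": 0,"ry": 0,"rz": 0,"fingers": 0.15},
    {"x": 0,"y": 0,"z": 0,"rx": 0,"ry": 0,"rz": 0,"fingers": 0.15},
  ],
)

```text
time: 11.12
tool_pos: [574.1, -146.2, 41.9]
tool_rot: [0.054, 0.704, -0.495, 0.505]
wrist_force: [2.4, -1.4, 5.9]
grip_width: 19.2
```

```bash
python3 k.py 18 30 57
```

```text
t 11.125 tcp [ 574.1 -146.2   41.9] F [ 2.4 -1.4  5.9] grip 19.2
axes x,y,z: [[-0.483, -0.425, -0.765], [0.577, 0.504, -0.643], [0.659, -0.752, 0.002]]
q [-0.057  0.771  1.178 -0.474  1.714  0.854]
tool axes in clamp:
 [[ 0.644 -0.003 -0.765]
 [-0.766  0.006 -0.643]
 [ 0.007  1.     0.002]]
tcp clamp [36.6 30.2 41.9] grasp pt [24.4 30.3 56.5] F clamp [-0.9  2.6  5.9]
shift cm [-0.45  0.46 -0.03]
rotvec to ideal (tool) [-0.006 -0.003  0.001]
```

jog_arm(
  motion=[
    {"x": -0.17,"y": 0.13,"z": 0,"rx": 0,"ry": 0,"rz": 0,"fingers": 0.15},
    {"x": -0.13,"y": 0.15,"z": 0,"rx": 0,"ry": 0,"rz": 0,"fingers": 0.15},
    {"x": 0,"y": 0,"z": 0,"rx": 0,"ry": 0,"rz": 0,"fingers": 0.15},
  ],
)

```text
time: 11.5
tool_pos: [576.4, -144.1, 42.0]
tool_rot: [0.054, 0.705, -0.496, 0.505]
wrist_force: [0.9, -4.8, 5.4]
grip_width: 19.4
```

```bash
python3 g.py 12 wrist; python3 k.py 18 30 57
```

```text
t 11.5 tcp [ 576.4 -144.1   42. ] F [ 0.9 -4.8  5.4] grip 19.4
axes x,y,z: [[-0.484, -0.425, -0.765], [0.576, 0.503, -0.644], [0.659, -0.753, 0.001]]
q [-0.054  0.778  1.168 -0.473  1.72   0.855]
t 11.55 tcp [ 576.4 -144.1   42. ] F [ 1.6 -4.2  5.7] grip 19.2
axes x,y,z: [[-0.484, -0.425, -0.765], [0.576, 0.503, -0.644], [0.658, -0.753, 0.001]]
q [-0.054  0.778  1.168 -0.473  1.72   0.855]
tool axes in clamp:
 [[ 0.644 -0.004 -0.765]
 [-0.765  0.006 -0.644]
 [ 0.007  1.     0.001]]
tcp clamp [33.5 30.2 42. ] grasp pt [21.3 30.3 56.5] F clamp [1.6 4.2 5.7]
shift cm [-0.25  0.22 -0.03]
rotvec to ideal (tool) [-0.006 -0.004  0.002]
```

View pics/wrist12.png

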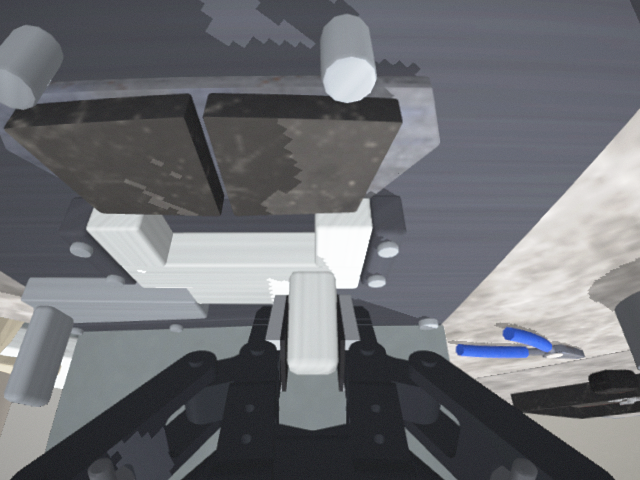

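The noses are at the pad, but the pad still shows a gap to the pins at (348,75). Pulling on in small steps while watching the force.

jog_arm(
  motion=[
    {"x": -0.13,"y": 0.15,"z": 0,"rx": 0,"ry": 0,"rz": 0,"fingers": 0.15},
    {"x": -0.13,"y": 0.15,"z": 0,"rx": 0,"ry": 0,"rz": 0,"fingers": 0.15},
    {"x": 0,"y": 0,"z": 0,"rx": 0,"ry": 0,"rz": 0,"fingers": 0.15},
  ],
)

```text
time: 11.92
tool_pos: [579.2, -141.6, 42.0]
tool_rot: [0.054, 0.705, -0.496, 0.505]
wrist_force: [0.7, -5.0, 5.3]
grip_width: 19.2
```

```bash
python3 k.py 18 30 57
```

```text
t 11.925 tcp [ 579.2 -141.6   42. ] F [ 0.7 -5.   5.3] grip 19.2
axes x,y,z: [[-0.485, -0.425, -0.765], [0.576, 0.503, -0.645], [0.658, -0.753, 0.001]]
q [-0.05   0.786  1.157 -0.471  1.725  0.856]
tool axes in clamp:
 [[ 0.645 -0.004 -0.765]
 [-0.765  0.006 -0.645]
 [ 0.007  1.     0.001]]
tcp clamp [29.7 30.2 42. ] grasp pt [17.5 30.3 56.5] F clamp [2.8 4.2 5.3]
shift cm [-0.01 -0.07 -0.03]
rotvec to ideal (tool) [-0.006 -0.004  0.002]
```

jog_arm(
  motion=[
    {"x": -0.1,"y": 0.11,"z": 0,"rx": 0,"ry": 0,"rz": 0,"fingers": 0.15},
    {"x": -0.06,"y": 0.08,"z": 0,"rx": 0,"ry": 0,"rz": 0,"fingers": 0.15},
    {"x": 0,"y": 0,"z": 0,"rx": 0,"ry": 0,"rz": 0,"fingers": 0.15},
  ],
)

```text
time: 12.3
tool_pos: [579.7, -141.2, 42.0]
tool_rot: [0.053, 0.705, -0.497, 0.503]
wrist_force: [-6.9, -10.0, 6.7]
grip_width: 19.2
```

```bash
python3 g.py 13 wrist; python3 k.py 18 30 57
```

```text
t 12.3 tcp [ 579.7 -141.2   42. ] F [ -6.9 -10.    6.7] grip 19.2
axes x,y,z: [[-0.488, -0.426, -0.762], [0.575, 0.501, -0.647], [0.657, -0.754, 0.0]]
q [-0.049  0.791  1.15  -0.472  1.73   0.857]
t 12.35 tcp [ 579.7 -141.2   42. ] F [ -6.2 -10.3   6.5] grip 19.4
axes x,y,z: [[-0.487, -0.426, -0.762], [0.575, 0.501, -0.647], [0.657, -0.754, 0.0]]
q [-0.049  0.79   1.15  -0.472  1.73   0.857]
tool axes in clamp:
 [[ 0.647 -0.005 -0.762]
 [-0.763  0.007 -0.647]
 [ 0.009  1.     0.   ]]
tcp clamp [29.1 30.2 42. ] grasp pt [16.8 30.3 56.5] F clamp [11.4  3.6  6.5]
shift cm [ 0.04 -0.12 -0.03]
rotvec to ideal (tool) [-0.007 -0.005  0.005]
```

View pics/wrist13.png

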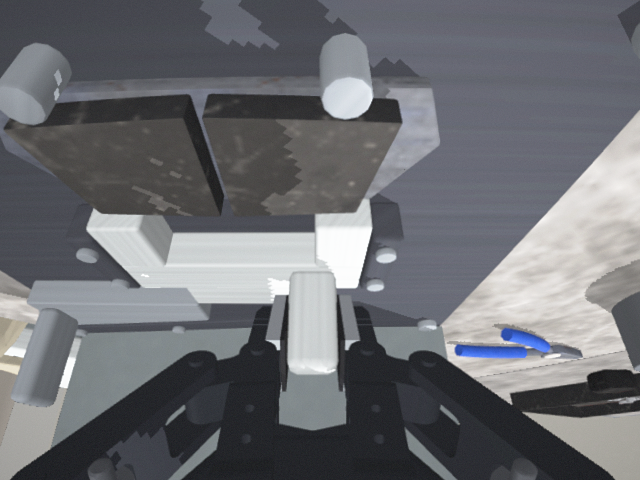

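The force rose to 11 N and motion stalled at grasp x 16.8. Both pins now overlap the pad edge at (348,90) and (35,95), so the pad is pinched. Releasing and backing out.

jog_arm(
  motion=[
    {"x": 0,"y": -0.05,"z": 0,"rx": 0,"ry": 0,"rz": 0,"fingers": 0.6},
    {"x": 0,"y": 0,"z": 0,"rx": 0,"ry": 0,"rz": 0,"fingers": 0.6},
    {"x": 0,"y": 0,"z": 0,"rx": 0,"ry": 0,"rz": 0,"fingers": 0.6},
    {"x": -3,"y": 0,"z": 0,"rx": 0,"ry": 0,"rz": 0,"fingers": 0.6},
    {"x": -5,"y": 0,"z": 0,"rx": 0,"ry": 0,"rz": 0,"fingers": 0.6},
  ],
)

```text
time: 12.98
tool_pos: [617.8, -105.7, 101.6]
tool_rot: [0.053, 0.706, -0.495, 0.503]
wrist_force: [0.6, -0.3, 0.7]
grip_width: 50.9
```

jog_arm(
  motion=[
    {"x": 0,"y": 0,"z": -5,"rx": 0,"ry": 0,"rz": -0.09,"fingers": 0.55},
    {"x": 0,"y": 0,"z": -5,"rx": 0,"ry": 0,"rz": 0,"fingers": 0.55},
    {"x": 0,"y": 0,"z": -5,"rx": 0,"ry": 0,"rz": 0,"fingers": 0.55},
    {"x": 0,"y": 0,"z": 0,"rx": 0,"ry": 0,"rz": 0,"fingers": 0.55},
  ],
)

```text
time: 13.48
tool_pos: [518.6, 10.0, 102.6]
tool_rot: [0.02, 0.708, -0.516, 0.482]
wrist_force: [-0.1, 0.1, 0.5]
grip_width: 47.1
```

```bash
python3 g.py 14 wrist scene; python3 k.py 73.5 -120.7 62
```

```text
t 13.475 tcp [518.6  10.  102.6] F [-0.1  0.1  0.5] grip 47.1
axes x,y,z: [[-0.534, -0.469, -0.703], [0.526, 0.466, -0.711], [0.662, -0.75, -0.002]]
q [ 0.179  0.687  1.227 -0.4    1.914  1.026]
t 13.575 tcp [520.7   7.5 103.1] F [-0.2  0.4 -0.2] grip 47.0
axes x,y,z: [[-0.534, -0.469, -0.704], [0.529, 0.464, -0.71], [0.66, -0.752, 0.0]]
q [ 0.175  0.689  1.223 -0.402  1.914  1.025]
tool axes in clamp:
 [[ 0.71  -0.004 -0.704]
 [-0.704  0.004 -0.71 ]
 [ 0.006  1.     0.   ]]
tcp clamp [ -25.5 -120.2  103.1] grasp pt [ -39.  -120.1  116.5] F clamp [-0.1 -0.4 -0.2]
shift cm [11.82 -4.05  0.  ]
rotvec to ideal (tool) [-0.004 -0.004  0.091]
```

View pics/wrist14.png

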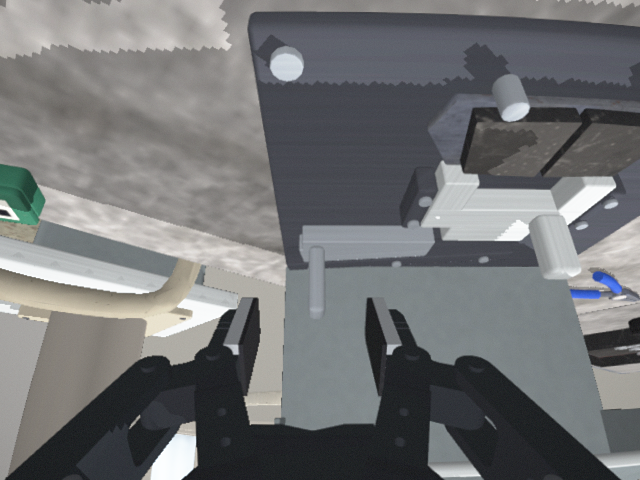

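View pics/scene14.png

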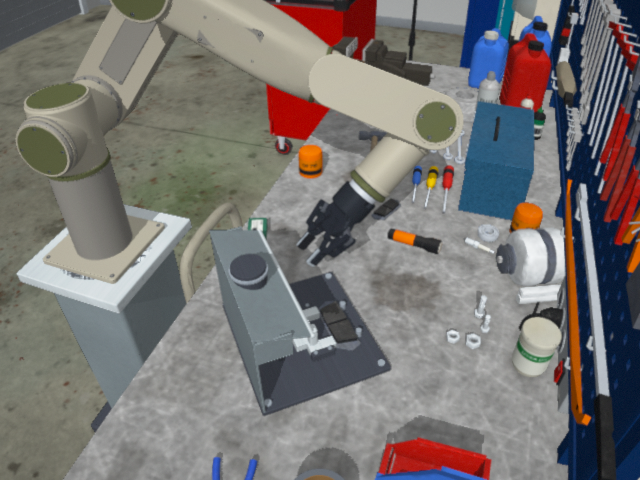

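The pad stays against the pins, and the tab (317,280) is centred between the fingers. Shifting up in line, then advancing under the lip.

jog_arm(
  motion=[
    {"x": 0,"y": -4.05,"z": 0,"rx": 0,"ry": 0,"rz": 0,"fingers": 0.5},
    {"x": 4,"y": 0,"z": 0,"rx": 0,"ry": 0,"rz": 0,"fingers": 0.5},
    {"x": 3,"y": 0,"z": 0,"rx": 0,"ry": 0,"rz": 0,"fingers": 0.5},
    {"x": 0,"y": 0,"z": 0,"rx": 0,"ry": 0,"rz": 0,"fingers": 0.5},
  ],
)

```text
time: 14.08
tool_pos: [460.1, -46.1, 81.2]
tool_rot: [0.022, 0.707, -0.518, 0.48]
wrist_force: [0.2, 0.8, 0.3]
grip_width: 42.7
```

```bash
python3 g.py 15 wrist side; python3 k.py 73.5 -120.7 61
```

```text
t 14.075 tcp [460.1 -46.1  81.2] F [0.2 0.8 0.3] grip 42.7
axes x,y,z: [[-0.538, -0.467, -0.702], [0.528, 0.462, -0.712], [0.657, -0.754, -0.002]]
q [ 0.11   0.553  1.465 -0.428  1.798  1.015]
t 14.175 tcp [462.6 -44.9  83. ] F [ 0.3  0.2 -0.6] grip 42.5
axes x,y,z: [[-0.534, -0.467, -0.704], [0.531, 0.463, -0.71], [0.658, -0.753, 0.001]]
q [ 0.112  0.552  1.461 -0.428  1.799  1.015]
tool axes in clamp:
 [[ 0.71  -0.005 -0.704]
 [-0.704  0.006 -0.71 ]
 [ 0.008  1.     0.001]]
tcp clamp [  52.7 -119.6   83. ] grasp pt [  39.2 -119.5   96.4] F clamp [-0.4  0.  -0.6]
shift cm [ 4.93  0.1  -0.09]
rotvec to ideal (tool) [-0.007 -0.005  0.091]
```

View pics/wrist15.png

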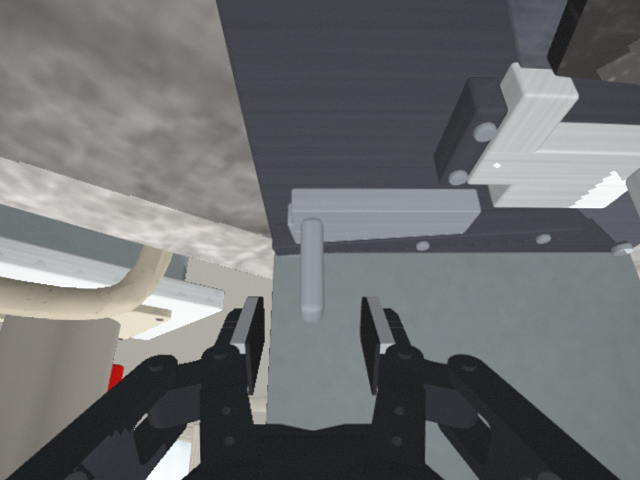

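View pics/side15.png

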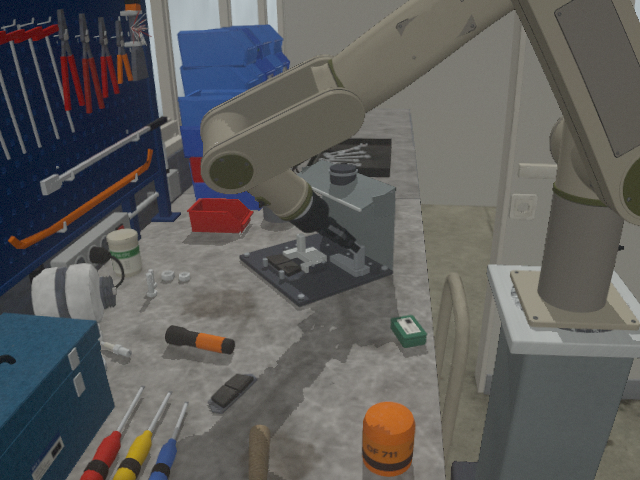

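The tab (312,270) is ahead between the fingers and the hand clears the lip. Going in.

jog_arm(
  motion=[
    {"x": 2.0,"y": 0.1,"z": -0.1,"rx": 0,"ry": 0,"rz": 0,"fingers": 0.5},
    {"x": 1.9,"y": 0,"z": 0,"rx": 0,"ry": 0,"rz": 0,"fingers": 0.5},
    {"x": 1.0,"y": 0,"z": 0,"rx": 0,"ry": 0,"rz": 0,"fingers": 0.5},
    {"x": 0,"y": 0,"z": 0,"rx": 0,"ry": 0,"rz": 0,"fingers": 0.5},
  ],
)

```text
time: 14.68
tool_pos: [434.8, -66.4, 46.9]
tool_rot: [0.022, 0.707, -0.518, 0.481]
wrist_force: [-0.2, 0.2, -0.6]
grip_width: 42.8
```

```bash
python3 g.py 16 wrist; python3 k.py 73.5 -120.7 61
```

```text
t 14.675 tcp [434.8 -66.4  46.9] F [-0.2  0.2 -0.6] grip 42.8
axes x,y,z: [[-0.536, -0.468, -0.703], [0.529, 0.463, -0.711], [0.658, -0.753, -0.001]]
q [ 0.084  0.538  1.559 -0.44   1.713  1.026]
t 14.725 tcp [435.4 -66.2  47.4] F [ 0.1 -0.1  1. ] grip 42.5
axes x,y,z: [[-0.535, -0.468, -0.704], [0.53, 0.463, -0.71], [0.658, -0.753, -0.0]]
q [ 0.084  0.538  1.558 -0.439  1.713  1.026]
tool axes in clamp:
 [[ 0.711 -0.005 -0.704]
 [-0.704  0.005 -0.71 ]
 [ 0.007  1.    -0.   ]]
tcp clamp [  87.2 -121.7   47.4] grasp pt [  73.7 -121.6   60.7] F clamp [-0.   0.1  1. ]
shift cm [-0.04 -0.    0.09]
rotvec to ideal (tool) [-0.005 -0.005  0.092]
```

View pics/wrist16.png

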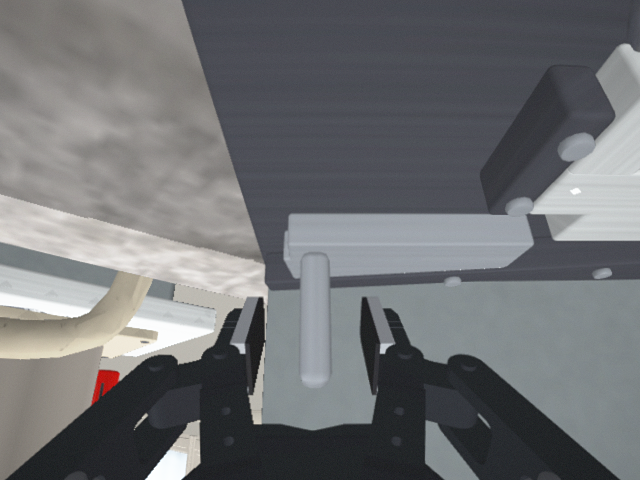

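jog_arm(
  motion=[
    {"x": 0,"y": 0,"z": 0.05,"rx": 0,"ry": 0,"rz": 0,"fingers": 0.05},
    {"x": 0,"y": 0,"z": 0,"rx": 0,"ry": 0,"rz": 0,"fingers": 0.05},
    {"x": 0,"y": 0,"z": 0,"rx": 0,"ry": 0,"rz": 0,"fingers": 0.05},
    {"x": 0,"y": 0,"z": 0,"rx": 0,"ry": 0,"rz": 0,"fingers": 0.05},
  ],
  force=60,
)

```text
time: 15.22
tool_pos: [436.4, -66.3, 47.7]
tool_rot: [0.022, 0.706, -0.517, 0.483]
wrist_force: [3.3, 1.1, 3.6]
grip_width: 11.4
```

jog_arm(
  motion=[
    {"x": -0.1,"y": 0.1,"z": 0.99,"rx": 0,"ry": 0,"rz": 0,"fingers": 0.05},
    {"x": -0.1,"y": 0.1,"z": 0.99,"rx": 0,"ry": 0,"rz": 0,"fingers": 0.05},
    {"x": -0.1,"y": 0.1,"z": 0.99,"rx": 0,"ry": 0,"rz": 0,"fingers": 0.05},
    {"x": -0.1,"y": 0.1,"z": 0.99,"rx": 0,"ry": 0,"rz": 0,"fingers": 0.05},
    {"x": 0,"y": 0,"z": 0,"rx": 0,"ry": 0,"rz": 0,"fingers": 0.05},
  ],
)

```text
time: 15.85
tool_pos: [467.1, -92.8, 47.7]
tool_rot: [0.022, 0.706, -0.517, 0.483]
wrist_force: [4.7, 3.3, 4.6]
grip_width: 11.3
```

```bash
python3 k.py 65.9 -66 61;  python3 g.py 17 wrist
```

```text
t 15.85 tcp [467.1 -92.8  47.7] F [4.7 3.3 4.6] grip 11.3
axes x,y,z: [[-0.533, -0.468, -0.705], [0.531, 0.463, -0.709], [0.659, -0.753, 0.001]]
q [ 0.04   0.597  1.472 -0.468  1.719  0.98 ]
tool axes in clamp:
 [[ 0.709 -0.004 -0.705]
 [-0.705  0.006 -0.709]
 [ 0.007  1.     0.001]]
tcp clamp [ 81.2 -80.7  47.7] grasp pt [ 67.7 -80.7  61. ] F clamp [-5.7  0.7  4.6]
shift cm [-0.13  0.14  1.47]
rotvec to ideal (tool) [-0.006 -0.004  0.09 ]
t 15.85 tcp [467.1 -92.8  47.7] F [4.7 3.3 4.6] grip 11.3
axes x,y,z: [[-0.533, -0.468, -0.705], [0.531, 0.463, -0.709], [0.659, -0.753, 0.001]]
q [ 0.04   0.597  1.472 -0.468  1.719  0.98 ]
```

View pics/wrist17.png

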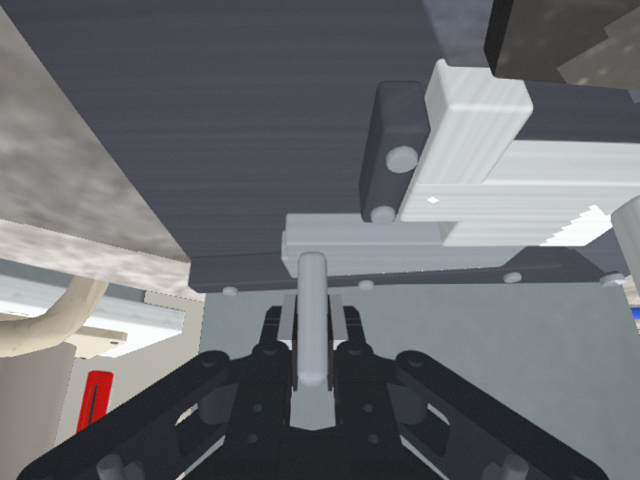

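The wedge is 40 mm in and running behind the bar's tail. Continuing in smaller steps.

jog_arm(
  motion=[
    {"x": -0.1,"y": 0.08,"z": 0.6,"rx": 0,"ry": 0,"rz": 0,"fingers": 0.05},
    {"x": -0.06,"y": 0.06,"z": 0.5,"rx": 0,"ry": 0,"rz": 0,"fingers": 0.05},
    {"x": 0,"y": 0,"z": 0,"rx": 0,"ry": 0,"rz": 0,"fingers": 0.05},
  ],
)

```text
time: 16.27
tool_pos: [474.4, -99.1, 47.7]
tool_rot: [0.022, 0.707, -0.518, 0.481]
wrist_force: [-1.3, 3.8, 5.5]
grip_width: 11.2
```

```bash
python3 k.py 65.9 -66 61
```

```text
t 16.275 tcp [474.4 -99.1  47.7] F [-1.3  3.8  5.5] grip 11.2
axes x,y,z: [[-0.536, -0.467, -0.703], [0.529, 0.463, -0.711], [0.658, -0.753, -0.001]]
q [ 0.03   0.614  1.448 -0.474  1.724  0.968]
tool axes in clamp:
 [[ 0.711 -0.006 -0.703]
 [-0.703  0.005 -0.711]
 [ 0.008  1.    -0.001]]
tcp clamp [ 80.  -71.2  47.7] grasp pt [ 66.4 -71.1  61. ] F clamp [-1.5 -3.7  5.5]
shift cm [-0.04  0.04  0.51]
rotvec to ideal (tool) [-0.005 -0.006  0.093]
```

jog_arm(
  motion=[
    {"x": -0.03,"y": 0.03,"z": 0.3,"rx": 0,"ry": 0,"rz": 0,"fingers": 0.05},
    {"x": -0.02,"y": 0.02,"z": 0.2,"rx": 0,"ry": 0,"rz": 0,"fingers": 0.05},
    {"x": 0,"y": 0,"z": 0,"rx": 0,"ry": 0,"rz": 0,"fingers": 0.05},
  ],
)

```text
time: 16.65
tool_pos: [476.2, -100.9, 47.7]
tool_rot: [0.022, 0.708, -0.517, 0.479]
wrist_force: [-9.4, 12.7, 11.2]
grip_width: 11.3
```

```bash
python3 k.py 65.9 -66 61
```

```text
t 16.65 tcp [ 476.2 -100.9   47.7] F [-9.4 12.7 11.2] grip 11.3
axes x,y,z: [[-0.539, -0.466, -0.702], [0.527, 0.464, -0.713], [0.657, -0.754, -0.005]]
q [ 0.026  0.622  1.438 -0.475  1.728  0.963]
tool axes in clamp:
 [[ 0.713 -0.01  -0.702]
 [-0.702  0.003 -0.713]
 [ 0.009  1.    -0.005]]
tcp clamp [ 79.7 -68.6  47.7] grasp pt [ 66.2 -68.4  61. ] F clamp [ -1.3 -15.7  11.2]
shift cm [-0.02  0.02  0.24]
rotvec to ideal (tool) [-0.004 -0.01   0.095]
```

It is jamming: 16 N push with the travel stalling at about 53 mm. One more small push to seat it.

jog_arm(
  motion=[
    {"x": -0.02,"y": 0.0,"z": 0.15,"rx": 0,"ry": 0,"rz": 0,"fingers": 0.05},
    {"x": 0,"y": 0,"z": 0,"rx": 0,"ry": 0,"rz": 0,"fingers": 0.05},
    {"x": 0,"y": 0,"z": 0,"rx": 0,"ry": 0,"rz": 0,"fingers": 0.05},
  ],
)

```text
time: 17.02
tool_pos: [476.8, -101.5, 47.7]
tool_rot: [0.021, 0.709, -0.517, 0.479]
wrist_force: [-12.0, 16.4, 11.7]
grip_width: 11.2
```

```bash
python3 k.py 65.9 -66 61;  python3 g.py 18 wrist
```

```text
t 17.025 tcp [ 476.8 -101.5   47.7] F [-12.   16.4  11.7] grip 11.2
axes x,y,z: [[-0.54, -0.465, -0.701], [0.526, 0.464, -0.713], [0.657, -0.754, -0.006]]
q [ 0.025  0.624  1.436 -0.475  1.729  0.961]
tool axes in clamp:
 [[ 0.713 -0.011 -0.701]
 [-0.701  0.002 -0.713]
 [ 0.009  1.    -0.006]]
tcp clamp [ 79.7 -67.8  47.7] grasp pt [ 66.1 -67.6  61. ] F clamp [ -1.9 -20.2  11.7]
shift cm [-0.02  0.02  0.16]
rotvec to ideal (tool) [-0.003 -0.011  0.095]
t 17.025 tcp [ 476.8 -101.5   47.7] F [-12.   16.4  11.7] grip 11.2
axes x,y,z: [[-0.54, -0.465, -0.701], [0.526, 0.464, -0.713], [0.657, -0.754, -0.006]]
q [ 0.025  0.624  1.436 -0.475  1.729  0.961]
```

View pics/wrist18.png

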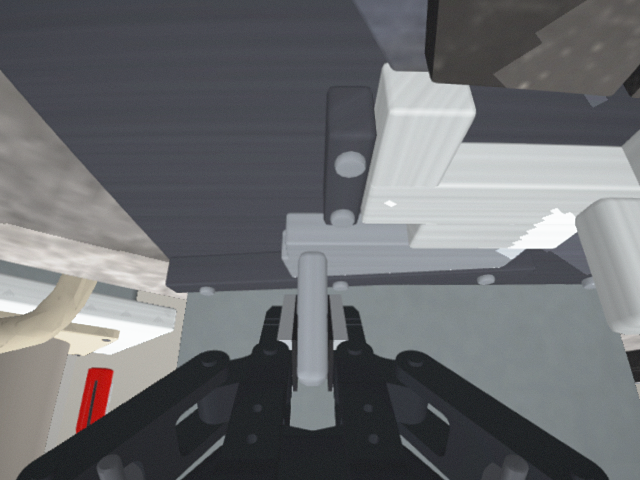

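The push is 20 N with the wedge about 53 mm in, seated as specified. Letting go and backing out along the tool axis.

jog_arm(
  motion=[
    {"x": 0,"y": 0,"z": 0,"rx": 0,"ry": 0,"rz": 0,"fingers": 0.5},
    {"x": 0,"y": 0,"z": -0.3,"rx": 0,"ry": 0,"rz": 0,"fingers": 0.5},
    {"x": 0,"y": 0,"z": 0,"rx": 0,"ry": 0,"rz": 0,"fingers": 0.5},
    {"x": -1,"y": 0,"z": 0,"rx": 0,"ry": 0,"rz": 0,"fingers": 0.5},
    {"x": -4,"y": 0,"z": 0,"rx": 0,"ry": 0,"rz": 0,"fingers": 0.5},
  ],
)

```text
time: 17.7
tool_pos: [502.9, -78.5, 81.9]
tool_rot: [0.021, 0.708, -0.518, 0.48]
wrist_force: [1.2, 0.4, 1.1]
grip_width: 42.8
```

jog_arm(
  motion=[
    {"x": -5,"y": 0,"z": 0,"rx": 0,"ry": 0,"rz": 0,"fingers": 0.5},
    {"x": -5,"y": 0,"z": 0,"rx": 0,"ry": 0,"rz": 0,"fingers": 0.5},
    {"x": 0,"y": 0,"z": 0,"rx": 0,"ry": 0,"rz": 0,"fingers": 0.5},
  ],
)

```text
time: 18.08
tool_pos: [561.6, -29.5, 157.0]
tool_rot: [0.024, 0.705, -0.517, 0.485]
wrist_force: [-0.9, -0.1, 0.7]
grip_width: 42.7
```

```bash
python3 k.py 65.9 -66 61;  python3 g.py 19 wrist side
```

```text
t 18.075 tcp [561.6 -29.5 157. ] F [-0.9 -0.1  0.7] grip 42.7
axes x,y,z: [[-0.528, -0.468, -0.709], [0.535, 0.465, -0.705], [0.66, -0.751, 0.005]]
q [ 0.118  0.707  1.088 -0.456  1.99   0.923]
tool axes in clamp:
 [[ 0.706 -0.    -0.709]
 [-0.709  0.007 -0.705]
 [ 0.005  1.     0.005]]
tcp clamp [-31.5 -65.4 157. ] grasp pt [-45.  -65.4 170.5] F clamp [ 0.7 -0.5  0.7]
shift cm [15.58 -0.13 -0.06]
rotvec to ideal (tool) [-0.007 -0.     0.085]
t 18.075 tcp [561.6 -29.5 157. ] F [-0.9 -0.1  0.7] grip 42.7
axes x,y,z: [[-0.528, -0.468, -0.709], [0.535, 0.465, -0.705], [0.66, -0.751, 0.005]]
q [ 0.118  0.707  1.088 -0.456  1.99   0.923]
```

View pics/wrist19.png

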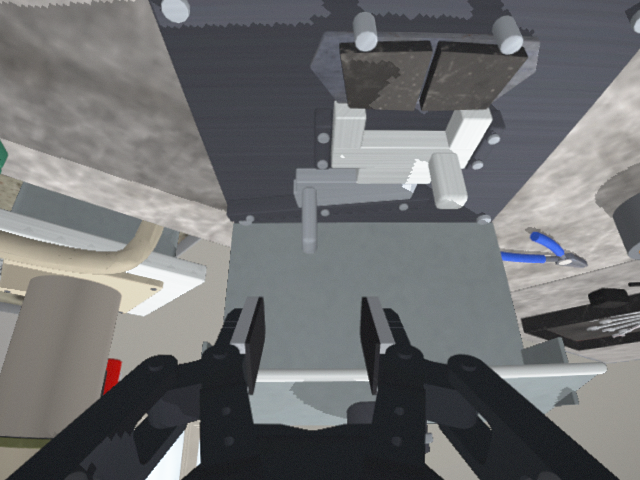

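Wedge, bar and pad are lined up, with both pins (365,30) and (508,35) against the pad edge. Measuring the pad's final pose.

```bash
cat > v.py <<'E'
from h import *
import pickle
np.set_printoptions(suppress=True,precision=1)
s=pickle.load(open("wrist19.pkl","rb"))
P=toclamp(cloud(s).reshape(-1,3)).reshape(480,640,3)
m=np.zeros((480,640),bool); m[28:112,305:545]=True
q=P[m&(P[...,2]>22)&(P[...,2]<28.6)&(P[...,0]<-20)&(P[...,0]>-72)]
print("blocks top",len(q),cv2.minAreaRect(q[:,:2].astype(np.float32)),"z",np.percentile(q[:,2],[5,50,95]))
A=np.c_[q[:,:2]-q[:,:2].mean(0),np.ones(len(q))]; c=np.linalg.lstsq(A,q[:,2],rcond=None)[0]; print("slope",c)
print("plate tips",toclamp(px2w(s,[[312,70],[539,66]],z=17.5)))
def blk(lo,hi,n):
    k=np.all((P>lo)&(P<hi),axis=2); print(n,cv2.minAreaRect(P[k][:,:2].astype(np.float32)))
blk([0,10,66],[40,60,76],"block top"); blk([40,-100,72],[110,-40,84],"tab top")
b=s["pixels"][0:270,230:560]; cv2.imwrite("pics/c19.png",cv2.resize(b,None,fx=2.2,fy=2.2,interpolation=cv2.INTER_CUBIC))
E
python3 v.py
```

```text
blocks top 10118 ((-46.45695495605469, 1.4009628295898438), (50.828399658203125, 104.84231567382812), 0.21437165141105652) z [23.9 26.5 27.5]
slope [ 0.   0.  26.4]
plate tips [[-48.6 -64.9  17.5]
 [-53.3  68.8  17.5]]
block top ((16.691911697387695, 29.904441833496094), (15.263256072998047, 20.507234573364258), 2.8490257263183594)
tab top ((66.10142517089844, -67.92424774169922), (11.756241798400879, 25.66025733947754), 88.3196792602539)
```

View pics/c19.png

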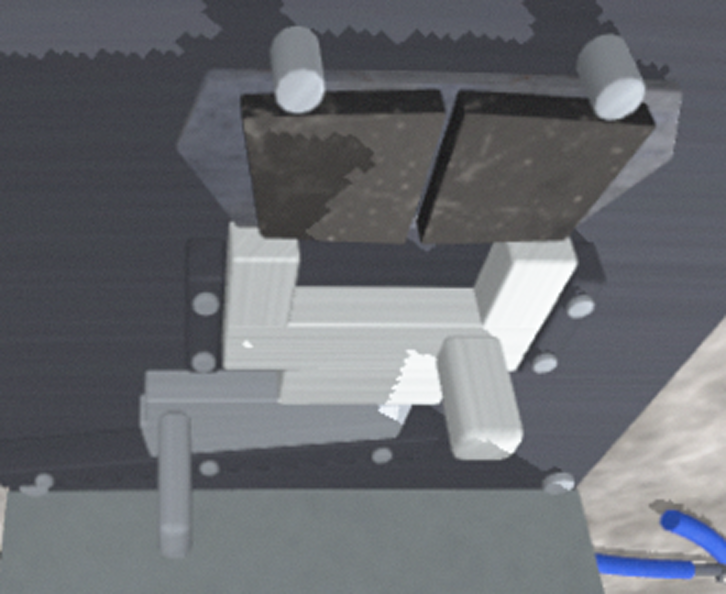

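```bash
python3 -c "
from h import *
st(); print(env.hand_in())"
```

```text
t 18.175 tcp [558.5 -31.1 153.3] F [-0.2 -0.5 -0.6] grip 42.5
axes x,y,z: [[-0.533, -0.468, -0.705], [0.53, 0.464, -0.71], [0.659, -0.752, 0.001]]
q [ 0.116  0.708  1.096 -0.456  1.988  0.923]
the job is handed in; nothing more can be done
None
```

I clamped the larger pad and handed the job in at 18.2 s. I laid it flat, friction side up, on the bed and pulled the bar in until it stalled against the pad at about 11 N. I then pushed the wedge about 53 mm with 20 N until it jammed, let go and backed out.

**Last checks:**
- **Pad:** centre at about clamp (-46, +1.5) mm, lying level and resting on both pins.
- **Bar and wedge:** both stayed where they were left (block at x 16.7, tab at y -68, within 0.5 mm of where the push ended).
- **Robot:** wrist force about zero, gripper clear of everything.

**Checks that disagreed or are missing:**
- Pixel picks on the plate's two tips put the pad about 5 mm further towards the pins and 0.035 rad askew. The depth outline, pins and noses showed it square at x -46, and I trusted those because tip picks from that slanted view are coarse.
- After release I had no direct reading of the wedge-to-bar or bar-to-pad force. That rests on the wedge and bar not having moved.

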